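# Pack the carvings away and check both cases in

## Task

The carving class is over: put every half-carved figure and every spoon lying on the table into the storage case that already holds one of its kind, and slide both cases' covers fully shut. Then pick up the scanner and check in first the case with the figures and after it the case with the spoons: hold the scanner still for a second or two about a hand's width from the case's label, aimed squarely at its middle. Finally lay the scanner back the right way up in the middle of its rubber pad; leave the brush where it is.

Things in the scene. Friction and masses are not known exactly. Their poses are not given: they have to be found in the camera images.
- figure1: half-carved wooden figure on its side, 80 long: square block 36 x 36 (x=-40 to +4) and carved round tapering head (x=+4 to +40, up to 34 across). Origin: centre of the underside as it starts, mid-length; x from block to head, z up; long axis 18 above the underside, balance point near x=-10. About 60 g. May be absent.
- figure2: half-carved wooden figure on its side, 80 long: square block 36 x 36 (x=-40 to +4) and carved round tapering head (x=+4 to +40, up to 34 across). Origin: centre of the underside as it starts, mid-length; x from block to head, z up; long axis 18 above the underside, balance point near x=-10. About 60 g. May be absent.
- figure3: half-carved wooden figure on its side, 80 long: square block 36 x 36 (x=-40 to +4) and carved round tapering head (x=+4 to +40, up to 34 across). Origin: centre of the underside as it starts, mid-length; x from block to head, z up; long axis 18 above the underside, balance point near x=-10. About 60 g. May be absent.
- spoon1: small carved wooden spoon lying flat, 100 long, 16 thick: straight handle 20 wide (x=-50 to +15) and round bowl end 40 across (centre x=+30). Origin: centre of the underside, mid-length, near the balance point; x from handle to bowl, z up. About 40 g. May be absent.
- spoon2: small carved wooden spoon lying flat, 100 long, 16 thick: straight handle 20 wide (x=-50 to +15) and round bowl end 40 across (centre x=+30). Origin: centre of the underside, mid-length, near the balance point; x from handle to bowl, z up. About 40 g. May be absent.
- packed_figure: one more half-carved figure, same shape, size and axes as figure1, which at the start already lies in the bay of one of the two cases; it stays there
- packed_spoon: one more spoon, same shape, size and axes as spoon1, which at the start already lies in the bay of the other case; it stays there
- case_left: left plywood case, fixed. Origin on the table under its bay; x along the case, away from the robot, z up. Open bay inside x=-105 to 129, y=-92 to 92, floor z=8; front wall 62 high, side walls 74, all 8 thick. Behind it (x=129 to 240) a closed block under the cover. Upright label plate on the -y side, towards the table's middle, x=120 to 220, up to z=150.
- case_left_bay (a point): on the floor of the left case's bay, right above the case's origin (the bay reaches 105 before it, 129 behind it and 92 to each side); axes as the case
- case_left_label (a point): centre of the barcode label (88 x 58) on the upright plate of the left case, 115 above the table; axes as the case, so the label faces along its -y axis, towards the middle of the table
- cover_left (a joint): slide of the left case's cover in m: 0 = bay fully shut, 0.236 = fully open (cover moved along the case's +x, off the bay); about 2 N of friction, stays where it is left. The cover is 236 long, 178 wide, 7 thick, its top 71 above the table; its near edge lies at case x = -106 mm + slide.
- cover_left_rib (a point): middle of the top edge of the grip rib on the left cover: rib 24 thick along the case's x, 70 long across, from 71 to 105 above the table (this point at 105); it lies at case x = -74 mm + slide, y = 0, and moves with the cover
- case_right: right plywood case, fixed. Origin on the table under its bay; x along the case, away from the robot, z up. Open bay inside x=-105 to 129, y=-92 to 92, floor z=8; front wall 62 high, side walls 74, all 8 thick. Behind it (x=129 to 240) a closed block under the cover. Upright label plate on the +y side, towards the table's middle, x=120 to 220, up to z=150.
- case_right_bay (a point): on the floor of the right case's bay, right above the case's origin (the bay reaches 105 before it, 129 behind it and 92 to each side); axes as the case
- case_right_label (a point): centre of the barcode label (88 x 58) on the upright plate of the right case, 115 above the table; axes as the case, so the label faces along its +y axis, towards the middle of the table
- cover_right (a joint): slide of the right case's cover in m: 0 = bay fully shut, 0.236 = fully open (cover moved along the case's +x, off the bay); about 2 N of friction, stays where it is left. The cover is 236 long, 178 wide, 7 thick, its top 71 above the table; its near edge lies at case x = -106 mm + slide.
- cover_right_rib (a point): middle of the top edge of the grip rib on the right cover: rib 24 thick along the case's x, 70 long across, from 71 to 105 above the table (this point at 105); it lies at case x = -74 mm + slide, y = 0, and moves with the cover
- scanner: handheld barcode scanner lying on its pad, 150 long, 160 g. Origin: centre of the underside, mid-length and near the balance point; x points forwards out of the window (the beam), z up. Grip x=-75 to +29: 36 wide, from z=5 to z=37; head x=+29 to +75: 60 wide, 42 tall, black.
- scanner_window (a point): centre of the scanner's window on the front of the head, 75 ahead of the origin and 21 above the underside; the beam leaves it along the scanner's x. It reads a label from about 50 to 150 mm away, beam on the label within 25 mm sideways and 20 mm in height of its centre, squarely on within about 15 degrees, held still for a second.
- scanner_pad: black rubber pad, fixed, 80 x 200 and 3 thick, where the scanner belongs; origin at the centre of its underside, long axis y
- bench_brush: small bench brush, 105 long, 36 wide, 28 tall, black bristles down, among the figures, to be left alone; origin at its underside, x towards the bristles
Not all that is in view belongs to the job. What is shaped like the spoon2 but red is not meant.

How it is judged:
By the outcome, as a careful person would: the job done as asked, in the order asked, and still so for the second after the job is handed in, with the robot touching nothing.
Of figure1, figure2, figure3 only 2 to 3 are there at a start; the rules pass over those that are not, and their reading is None.
Of spoon1, spoon2 only 1 to 2 are there at a start; the rules pass over those that are not, and their reading is None.
At some moment in a run one of figure1, figure2, figure3, spoon1, spoon2, scanner may be knocked a few centimetres aside while the robot is not near it.
Once in a run the grip may slacken for a moment while it holds something.
It also fails if it takes over 210 s, if anything falls off the work surface, if the arm or the gripper's body presses on something with over 40 N, if the wrist force passes 120 N, or if a joint passes its speed limit or range.

## Robot

A 6-joint arm with a two-finger parallel gripper is mounted at the origin on the work surface. World frame = base frame: x ahead of the robot, y to its left, z up, the work surface at z = 0. Lengths are in m, angles in rad, forces in N, time in s.
With the tool pointing down it reaches from about 0.35 to 0.85 m from the base axis. Payload 8.1 kg.
Tool frame: the origin (TCP) lies between the finger pads; the fingertips stand 25 mm ahead of it and the grasp point (between the pads) lies 6 mm ahead of it; z points along the fingers, y is the line along which they close (so a half turn about z gives the same grasp; the last joint's range is limited). The gripper opens to 93 mm and grips with 3 to 60 N. Pads are 15 mm wide; open, the fingers measure 128 mm over their backs; the gripper's body (75 mm by 188 mm) begins 65 mm behind the grasp point.
Start: joints at [-1.323, 0.13, 1.488, -0, 1.523, -0.085], TCP at [0.196, -0.567, 0.244] pointing down, gripper open.
Joint ranges: [-2.96, 2.96], [-0.89, 2.26], [0.02, 2.5], [-1.34, 4.48], [0, 2.73], [-2.66, 2.66]. Speed limits (rad/s): [2.39, 2.39, 2.79, 3.14, 3.14, 3.14].

## Interface

Orientations are given as a rotation vector (axis times angle).
In Python, from plant import robot gives the robot as it stands.
- The arm moves only by the tool arm_command, never from a script. Its argument "increments" is text: rows parted by semicolons, each of 5 numbers parted by spaces: the closure, from 0 (fully open) to 1 (shut), then the shift along the tool's x, y, z in mm, then the turn about the tool's z in rad. A call has 1 to 5 rows; each row is the pose to reach, as a shift and turn from the pose commanded when the call began, along the tool's axes at that moment; what a row does not reach only later rows make up. A row lasts 1/10 s, in which the tool goes at most 50 mm and 8.59 degrees, less where a joint would pass 70% of its speed; a pose out of reach is approached as far as the arm can. A call with a gripper value outside its range is refused whole. The fingers move at their own pace and stop on an object; "grip_force" is the grip in N (left out, the last holds). Time passes only in rows, so rows that repeat a pose let the fingers close. It gives the time, the measured TCP pose, the force, the opening and the grip force at its end, in the units of the state.
- robot.read_state(): the state, without advancing time (a new reading comes with each control period).
- robot.read_camera(name): name is "scene" or "top"; returns the picture (400x640x3 uint8, blue, green, red); there is no depth.
- robot.camera_model(name): a dict with "fx", "fy", "cx", "cy" (pixels), "eye" and "rotation" of the camera in the world. Camera axes: x right, y down, z forward; pixel columns grow to the right and rows downward; lengths in m; the calibration is good to about 2 mm. A picture is of the moment at which its call begins. camera_model takes no time and is no camera call.
- robot.close_job(): hands the job in; it is judged then, once.
The state is a dict: "t": time; "q": joint angles; "dq": joint speeds; "joint_torque": joint torques, N m; "tool_pos": TCP position; "orientation": TCP orientation; "force": force on the tool from outside, world axes, zero at the start; "wrist_torque": the same for the moment, N m; "opening": finger opening in m; "gripper_force": force on a finger pad.
Only numpy, scipy, OpenCV 4.12 (cv2) and the standard library are available. Lean on these libraries where they do the work, as an engineer would, in place of code of your own. Each camera call takes 0.05 s, during which the arm holds its last target. There are 200 camera calls.

## Working session

There is one attempt and no reset: what is moved stays moved. The work goes in short steps, Python scripts to look and compute and a tool call to move; the robot and the scene stay as the last step left them, time stands still between calls to the robot, and variables do not carry over. Pictures are saved under pics/ and viewed, at most 14 in all, crops included, and the job is handed in when it is done.

Besides the shell and the picture viewer there is one more tool, called after "Emit:" in YAML: its name, and indented under it one key for each argument. arm_command: Moves the arm, as the interface text tells. Its arguments: {"type":"object","properties":{"increments":{"type":"string"},"grip_force":{"type":"number"}},"required":["increments"]}

```bash
ls; mkdir -p pics
cat > h.py <<'E'
import numpy as np, cv2
from scipy.spatial.transform import Rotation as R
from plant import robot
def snap(n,f):
    im=robot.read_camera(n); cv2.imwrite('pics/'+f,im); return im
def ray(n,u,v,z):
    m=robot.camera_model(n); d=np.array([(u-m['cx'])/m['fx'],(v-m['cy'])/m['fy'],1]); d=np.array(m['rotation'])@d
    e=np.array(m['eye']); return e+d*(z-e[2])/d[2]
def proj(n,p):
    m=robot.camera_model(n); c=np.array(m['rotation']).T@(np.array(p)-m['eye']); return c[0]/c[2]*m['fx']+m['cx'],c[1]/c[2]*m['fy']+m['cy']
def st():
    s=robot.read_state(); r=R.from_rotvec(s['orientation']).as_matrix()
    print('t',round(s['t'],2),'p',np.round(s['tool_pos'],4),'open',round(s['opening'],4),'F',np.round(s['force'],1),'gf',round(s['gripper_force'],1)); print(np.round(r,3)); return s,r
E
python3 - <<'E'
from h import *
s,r=st(); print(np.round(s['q'],3))
for n in('scene','top'):
    snap(n,n+'0.png'); print(robot.camera_model(n))
E
```

```text
pics
t 0.0 p [ 0.1959 -0.5666  0.2426] open 0.0931 F [ 0.1  0.1 -1.1] gf 0.0
[[ 0.945  0.327 -0.   ]
 [ 0.327 -0.945  0.002]
 [ 0.    -0.002 -1.   ]]
[-1.323  0.131  1.489  0.     1.523 -0.085]
{'fx': 426.3508899737028, 'fy': 426.3508899737028, 'cx': 321.56886799058543, 'cy': 196.57927906167563, 'eye': array([1.08187516, 0.58358255, 0.61499585]), 'rotation': array([-0.89872978, -2.30056915,  1.2454846 ])}
{'fx': 484.0451281285075, 'fy': 484.0451281285075, 'cx': 312.7737255776066, 'cy': 202.39557288842073, 'eye': array([0.36338672, 0.01122235, 1.38688058]), 'rotation': array([-2.16286778,  2.18258068, -0.13059285])}
```

```bash
sed -i "s/d=np.array(m\['rotation'\])@d/d=R.from_rotvec(m['rotation']).as_matrix()@d/; s/np.array(m\['rotation'\]).T/R.from_rotvec(m['rotation']).as_matrix().T/" h.py; grep -n from_rotvec h.py | wc -l
```

```text
3
```

View pics/top0.png

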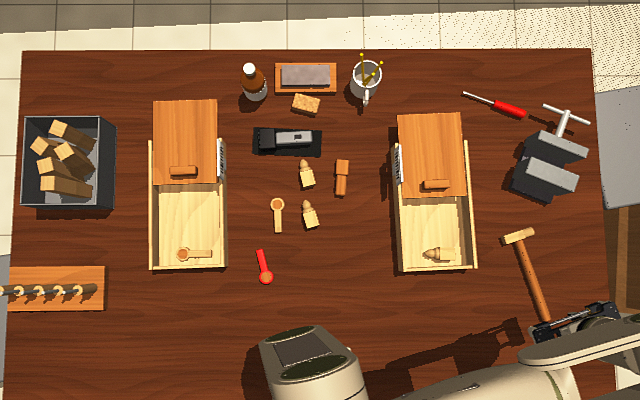

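View pics/scene0.png

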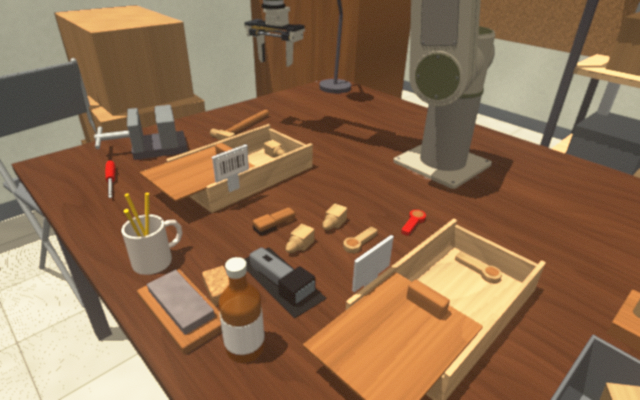

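Top view: the spoon case is left (packed spoon at 193,254) and the figure case is right (packed figure at 437,254). Loose items are figures at (307,173) and (310,214), a spoon at (278,213), a red decoy spoon at (264,267), the brush at (342,178), and the scanner at (287,140) with its head to the left. I'll confirm these in an enlarged crop.

Run:
```python
from h import *
im=cv2.imread('pics/top0.png'); c=im[90:285,135:485]; cv2.imwrite('pics/c1.png',cv2.resize(c,None,fx=2.28,fy=2.28,interpolation=cv2.INTER_CUBIC))
h=cv2.cvtColor(im,cv2.COLOR_BGR2HSV)
for p in [(307,180),(310,220),(278,222),(277,204),(342,170),(342,190),(300,136),(262,140),(250,145),(330,230),(180,140),(190,230),(183,171),(152,200)]: print(p,h[p[1],p[0]])
```

```text
(307, 180) [ 23 116 253]
(310, 220) [ 24 112 253]
(278, 222) [ 20 130 247]
(277, 204) [ 13 188 230]
(342, 170) [ 14 189 233]
(342, 190) [ 14 183 235]
(300, 136) [11 50 56]
(262, 140) [24 24 54]
(250, 145) [ 10 195 102]
(330, 230) [  9 190 113]
(180, 140) [ 13 190 225]
(190, 230) [ 23 105 252]
(183, 171) [ 13 187 226]
(152, 200) [ 15 145 148]
```

View pics/c1.png

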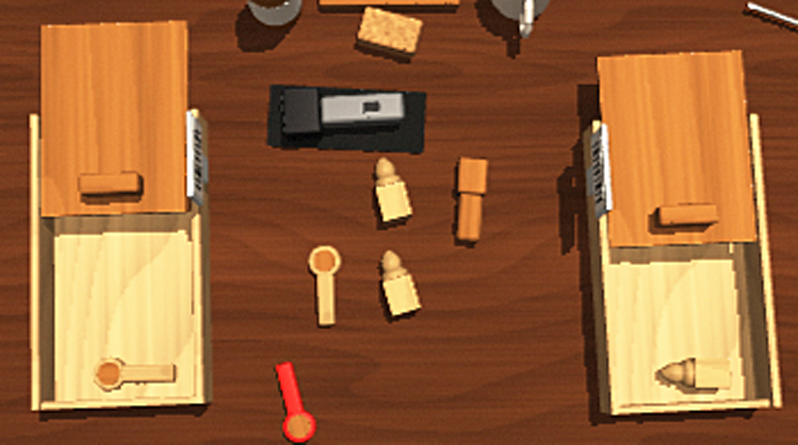

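The crop confirms it: pale figures at full-image (307,173) and (310,214), a pale spoon at (278,215) with its bowl away from the robot, the brush at (341,178) in orange wood, and the red spoon as decoy.

```bash
cat >> h.py <<'E'
def blobs(im,lo,hi,box,amin=60):
    u0,v0,u1,v1=box; h=cv2.cvtColor(im,cv2.COLOR_BGR2HSV); m=cv2.inRange(h,np.array(lo),np.array(hi)); k=np.zeros_like(m); k[v0:v1,u0:u1]=m[v0:v1,u0:u1]
    cs,_=cv2.findContours(k,cv2.RETR_EXTERNAL,cv2.CHAIN_APPROX_NONE); return [c for c in cs if cv2.contourArea(c)>amin]
def world(c,z,n='top'): return np.array([ray(n,*p[0],z)[:2] for p in c])
def items(im):
    "pale figures & spoons on the open table: tip-to-tip centre and yaw toward the narrow head / bowl"
    for c in blobs(im,(8,60,170),(30,215,255),(232,145,385,300)):
        w=world(c,0.018); (cx,cy),(a,b),_=cv2.minAreaRect((w*1000).astype(np.float32))
        mu=w.mean(0); ax=np.linalg.svd(w-mu,full_matrices=False)[2][0]; t=(w-mu)@ax; s=np.abs((w-mu)@np.array([-ax[1],ax[0]]))
        mid=(t.max()+t.min())/2; L=t.max()-t.min()
        wf=[np.ptp(((w-mu)@np.array([-ax[1],ax[0]]))[np.abs(t-(mid+k*L*.3))<.008]) for k in(-1,1)]
        u,v=c[:,0].mean(0); hue=np.median(cv2.cvtColor(im,cv2.COLOR_BGR2HSV)[int(v)-1:int(v)+2,int(u)-1:int(u)+2].reshape(-1,3),0)
        print('px',np.round([u,v]),'mid',np.round(np.array([cx,cy])/1000,4),'size',np.round([a,b]),'yaw',round(float(np.degrees(np.arctan2(ax[1],ax[0]))),1),'w-/w+',np.round(wf,3),hue)
E
python3 - <<'E'
from h import *
im=cv2.imread('pics/top0.png'); items(im)
for box in[(140,90,225,190),(385,100,475,205)]:
    for c in blobs(im,(9,165,150),(18,230,255),box,1000):
        w=world(c,.071); print('cover',[np.round(np.array(x)/1000,4) if not np.isscalar(x) else round(x,1) for x in cv2.minAreaRect((w*1000).astype(np.float32))]); print(np.round(cv2.boxPoints(cv2.minAreaRect((w*1000).astype(np.float32)))))
        
f=lambda u,v,z:np.round(ray('top',135+u/2.28,90+v/2.28,z)*1000)[:2]
print('L rib',[f(*p,.105) for p in[(79,174),(139,171),(140,189),(80,194)]],'near top out',f(32,410,.07),f(204,404,.062),'far plate',f(196,111,.15),f(205,207,.15))
print('R rib',[f(*p,.105) for p in[(657,208),(715,204),(718,222),(659,227)]],'near',f(612,413,.062),f(782,405,.074),'plate',f(592,124,.15),f(604,215,.15))
print('pad',[f(*p,.003) for p in[(271,85),(426,92),(424,153),(266,147)]])
print('scanner head',[f(*p,.042) for p in[(283,88),(320,90),(319,134),(282,131)]],'grip end',[f(*p,.037) for p in[(404,94),(402,121),(322,96),(321,122)]])
E
```

```text
px [266. 277.] mid [0.3029 0.1264] size [25. 25.] yaw -72.0 w-/w+ [0.025 0.026] [ 14. 187. 229.]
px [309. 214.] mid [0.4799 0.0037] size [79. 37.] yaw -162.2 w-/w+ [0.021 0.037] [ 23. 114. 253.]
px [277. 214.] mid [0.4766 0.0942] size [40. 94.] yaw -177.7 w-/w+ [0.04  0.018] [ 21. 126. 248.]
px [341. 185.] mid [ 0.5608 -0.0875] size [26. 55.] yaw 176.9 w-/w+ [0.023 0.026] [ 13. 189. 222.]
px [342. 166.] mid [ 0.613  -0.0922] size [33. 42.] yaw 171.3 w-/w+ [0.033 0.033] [ 14. 185. 230.]
px [306. 174.] mid [0.5981 0.0114] size [78. 37.] yaw -165.5 w-/w+ [0.021 0.037] [ 23. 115. 253.]
cover [array([0.6778, 0.3435]), array([0.2363, 0.1776]), 1.4]
[[557. 429.]
 [562. 252.]
 [798. 258.]
 [794. 435.]]
cover [array([ 0.6355, -0.3373]), array([0.2361, 0.1791]), 2.1]
[[ 514. -252.]
 [ 521. -431.]
 [ 757. -422.]
 [ 750. -243.]]
L rib [array([601., 375.]), array([604., 305.]), array([583., 304.]), array([577., 374.])] near top out [326. 434.] [331. 234.] far plate [665. 231.] [554. 220.]
R rib [array([ 555., -303.]), array([ 560., -372.]), array([ 538., -375.]), array([ 533., -305.])] near [ 315. -252.] [ 323. -451.] plate [ 646. -221.] [ 541. -232.]
pad [array([734., 162.]), array([723., -37.]), array([644., -33.]), array([653., 168.])]
scanner head [array([719., 143.]), array([716.,  97.]), array([661.,  98.]), array([665., 144.])] grip end [array([712.,  -8.]), array([678.,  -5.]), array([710.,  95.]), array([677.,  96.])]
```

```bash
cat >> h.py <<'E'
def legs(*wp,start=None):
    "shift (mm) in tool axes and turn for each leg; waypoint x,y,z(TCP),yaw deg of tool x"
    s=robot.read_state(); r=R.from_rotvec(s['orientation']).as_matrix()
    p=np.array(s['tool_pos']); y=np.degrees(np.arctan2(r[1,0],r[0,0]))
    if start: p,y=np.array(start[:3]),start[3]
    print('t',round(s['t'],2),'at',np.round(p,4),'yaw',round(y,1),'open',round(s['opening'],4),'F',np.round(s['force'],1),'q6',round(s['q'][5],2))
    for w in wp:
        a=np.radians(y); X=np.array([np.cos(a),np.sin(a),0]);Y=np.array([np.sin(a),-np.cos(a),0]); d=(np.array(w[:3])-p)*1000
        print('  ',w,'->',np.round([d@X,d@Y,-d[2]],1),'turn',round(-np.radians((w[3]-y+180)%360-180),3)); p,y=np.array(w[:3]),w[3]
E
python3 - <<'E'
from h import *
legs((.325,-.375,.243,19),(.455,-.183,.22,17),(.5845,.008,.15,14.5),(.5845,.008,.029,14.5))
E
```

```text
t 0.1 at [ 0.1959 -0.5666  0.2427] yaw 19.1 open 0.0928 F [-0.4  0.5 -0.1] q6 -0.09
   (0.325, -0.375, 0.243, 19) -> [ 184.6 -138.9   -0.3] turn 0.001
   (0.455, -0.183, 0.22, 17) -> [ 185.4 -139.2   23. ] turn 0.035
   (0.5845, 0.008, 0.15, 14.5) -> [ 179.7 -144.8   70. ] turn 0.044
   (0.5845, 0.008, 0.029, 14.5) -> [  0.   0. 121.] turn -0.0
```

Emit:
arm_command:
  increments: "0.15 185 -139 0 0; 0.15 185 -139 0 0; 0.15 185 -139 0 0; 0.15 185 -139 0 0; 0.15 185 -139 0 0"
  grip_force: 20

```text
t: 0.6
tool_pos: [0.3267, -0.3724, 0.2432]
orientation: [-3.097, -0.522, -0.0]
force: [0.5, -0.1, -0.3]
opening: 0.0788
gripper_force: 0.0
```

Emit:
arm_command:
  increments: "0.15 185 -139 23 0.035; 0.15 185 -139 23 0.035; 0.15 185 -139 23 0.035; 0.15 185 -139 23 0.035; 0.15 185 -139 23 0.035"

```text
t: 1.1
tool_pos: [0.4558, -0.1805, 0.2199]
orientation: [-3.105, -0.468, 0.0]
force: [0.1, -0.7, -0.3]
opening: 0.0792
gripper_force: 0.0
```

Emit:
arm_command:
  increments: "0.15 180 -145 70 0.044; 0.15 180 -145 70 0.044; 0.15 180 -145 70 0.044; 0.15 180 -145 70 0.044; 0.15 180 -145 70 0.044"

```text
t: 1.6
tool_pos: [0.5849, 0.0105, 0.1492]
orientation: [-3.116, -0.399, 0.002]
force: [0.3, -0.7, 0.2]
opening: 0.0789
gripper_force: 0.0
```

Run:
```python
from h import *
legs((.5845,.008,.15,14.5),(.5845,.008,.029,14.5))
```

```text
t 1.6 at [0.5849 0.0105 0.1492] yaw 14.6 open 0.0789 F [ 0.3 -0.7  0.2] q6 1.25
   (0.5845, 0.008, 0.15, 14.5) -> [-1.   2.3 -0.8] turn 0.002
   (0.5845, 0.008, 0.029, 14.5) -> [  0.   0. 121.] turn -0.0
```

Emit:
arm_command:
  increments: "0.15 -1 2 40 0; 0.15 -1 2 80 0; 0.15 -1 2 105 0; 0.15 -1 2 120 0; 0.15 -1 2 120 0"

```text
t: 2.1
tool_pos: [0.5818, 0.0059, 0.0279]
orientation: [-3.115, -0.397, 0.008]
force: [-0.5, 1.0, -0.1]
opening: 0.0791
gripper_force: 0.0
```

Emit:
arm_command:
  increments: "1 0 0 0 0; 1 0 0 0 0; 1 0 0 0 0; 1 0 0 0 0; 1 0 0 0 0"
  grip_force: 20

```text
t: 2.6
tool_pos: [0.5845, 0.0057, 0.0314]
orientation: [3.116, 0.397, 0.002]
force: [-0.3, 0.9, -0.2]
opening: 0.0436
gripper_force: 0.0
```

Emit:
arm_command:
  increments: "1 0 0 0 0; 1 0 0 -40 0; 1 0 0 -80 0; 1 0 0 -120 0; 1 0 0 -120 0"

```text
t: 3.1
tool_pos: [0.5881, 0.0055, 0.1581]
orientation: [3.114, 0.397, 0.017]
force: [1.9, -0.4, -0.4]
opening: 0.0355
gripper_force: 20.0
```

Run:
```python
from h import *
# right case frame: origin, yaw
o=np.array([.430,-.346]); a=np.radians(2.2); M=np.array([[np.cos(a),-np.sin(a)],[np.sin(a),np.cos(a)]])
for p in [(20,36),(20,-36)]: print(p,o+M@np.array(p)/1000)
im=robot.read_camera('top')
# case inner front edge / side walls check: pale mask of right case
for box in[(385,180,485,285),(135,180,235,285)]:
    for c in blobs(im,(8,60,120),(32,200,255),box,1500):
        w=world(c,.066); q=cv2.minAreaRect((w*1000).astype(np.float32)); print(np.round(cv2.boxPoints(q)))
g=(.430+.020-.014,-.346+.036)
legs((.51,-.16,.16,8),(g[0],g[1],.16,2.2),(g[0],g[1],.045,2.2))
```

```text
(20, 36) [ 0.4486033  -0.30925878]
(20, -36) [ 0.45136722 -0.38120571]
[[ 315. -249.]
 [ 322. -454.]
 [ 571. -446.]
 [ 565. -240.]]
[[327. 439.]
 [332. 234.]
 [576. 240.]
 [571. 445.]]
t 3.15 at [0.5865 0.0056 0.1548] yaw 14.5 open 0.0358 F [0.2 0.5 0.3] q6 1.24
   (0.51, -0.16, 0.16, 8) -> [-115.7  141.1   -5.2] turn 0.114
   (0.436, -0.31, 0.16, 2.2) -> [-94.2 138.2  -0. ] turn 0.101
   (0.436, -0.31, 0.045, 2.2) -> [  0.   0. 115.] turn -0.0
```

Emit:
arm_command:
  increments: "1 -116 141 -5 0.114; 1 -116 141 -5 0.114; 1 -116 141 -5 0.114; 1 -116 141 -5 0.114; 1 -116 141 -5 0.114"

```text
t: 3.65
tool_pos: [0.5046, -0.1629, 0.154]
orientation: [3.134, 0.213, -0.004]
force: [0.5, 0.3, 0.1]
opening: 0.0363
gripper_force: 20.0
```

Emit:
arm_command:
  increments: "1 -93 138 0 0.1; 1 -93 138 0 0.1; 1 -93 138 0 0.1; 1 -93 138 0 0.1; 1 -93 138 0 0.1"

```text
t: 4.15
tool_pos: [0.4329, -0.3106, 0.1542]
orientation: [-3.14, -0.057, 0.003]
force: [0.5, -0.2, -1.2]
opening: 0.0361
gripper_force: 20.0
```

Run:
```python
from h import *
g=(.438,-.31)
legs((g[0],g[1],.16,2.2),(g[0],g[1],.044,2.2))
snap('scene','s1.png')
```

```text
t 4.15 at [ 0.4329 -0.3106  0.1542] yaw 2.1 open 0.0361 F [ 0.5 -0.2 -1.2] q6 0.82
   (0.438, -0.31, 0.16, 2.2) -> [ 5.2 -0.4 -5.8] turn -0.002
   (0.438, -0.31, 0.044, 2.2) -> [  0.   0. 116.] turn -0.0
```

View pics/s1.png

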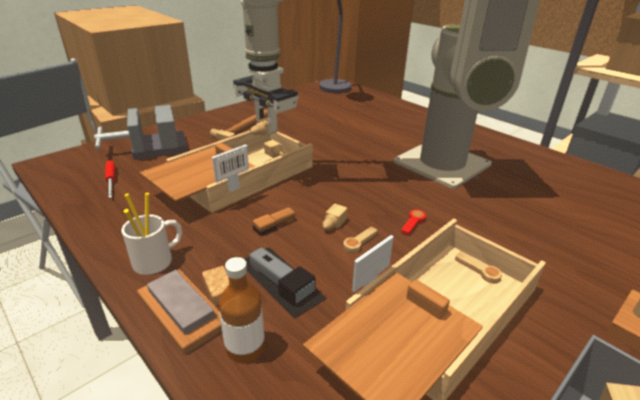

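The scene view shows the figure in the gripper over the right case (265,120); figure 2, the spoon and the scanner haven't moved. I'll lower it and release.

Emit:
arm_command:
  increments: "1 5 0 40 0; 1 5 0 75 0; 1 5 0 100 0; 1 5 0 110 0; 1 5 0 110 0"

```text
t: 4.7
tool_pos: [0.4387, -0.3069, 0.0437]
orientation: [-3.138, -0.065, 0.005]
force: [0.7, 0.8, -1.5]
opening: 0.0355
gripper_force: 20.0
```

Emit:
arm_command:
  increments: "0.36 0 0 0 0; 0.36 0 0 0 0; 0.36 0 0 0 0; 0.36 0 0 0 0; 0.36 0 0 0 0"

```text
t: 5.2
tool_pos: [0.4395, -0.3095, 0.0463]
orientation: [3.14, 0.062, 0.001]
force: [0.7, -0.1, -0.2]
opening: 0.0592
gripper_force: 0.0
```

Emit:
arm_command:
  increments: "0.36 0 0 -40 0; 0.36 0 0 -80 0; 0.36 0 0 -120 0; 0.36 0 0 -120 0; 0.36 0 0 -120 0"

```text
t: 5.7
tool_pos: [0.4399, -0.3099, 0.1671]
orientation: [3.139, 0.062, 0.004]
force: [0.3, 0.4, -0.8]
opening: 0.0598
gripper_force: 0.0
```

Run:
```python
from h import *
im=snap('top','t2.png'); items(im)
legs((.455,-.15,.17,10),(.4666,-.0006,.15,17.8),(.4666,-.0006,.029,17.8))
```

```text
px [266. 277.] mid [0.3029 0.1264] size [25. 25.] yaw -72.0 w-/w+ [0.025 0.026] [ 13. 187. 225.]
px [310. 215.] mid [0.4794 0.0036] size [78. 37.] yaw -162.2 w-/w+ [0.02  0.037] [ 22. 119. 251.]
px [277. 214.] mid [0.4766 0.0955] size [37. 94.] yaw -177.3 w-/w+ [0.037 0.017] [ 20. 131. 246.]
px [341. 184.] mid [ 0.5608 -0.0883] size [25. 55.] yaw 177.1 w-/w+ [0.023 0.025] [ 13. 188. 213.]
px [342. 166.] mid [ 0.6132 -0.0924] size [33. 42.] yaw 171.0 w-/w+ [0.033 0.033] [ 13. 187. 226.]
t 5.75 at [ 0.4391 -0.3092  0.1654] yaw 2.3 open 0.0598 F [-1.  -0.2 -0.4] q6 0.82
   (0.455, -0.15, 0.17, 10) -> [  22.2 -158.4   -4.6] turn -0.135
   (0.4666, -0.0006, 0.15, 17.8) -> [  37.4 -145.1   20. ] turn -0.136
   (0.4666, -0.0006, 0.029, 17.8) -> [  0.   0. 121.] turn -0.0
```

Figure 2 hasn't moved, so I'll fetch it.

Emit:
arm_command:
  increments: "0.2 22 -158 -5 -0.135; 0.2 22 -158 -5 -0.135; 0.2 22 -158 -5 -0.135; 0.2 22 -158 -5 -0.135; 0.2 22 -158 -5 -0.135"

```text
t: 6.25
tool_pos: [0.4542, -0.1488, 0.1691]
orientation: [-3.128, -0.279, 0.004]
force: [-0.2, -0.2, -0.1]
opening: 0.0746
gripper_force: 0.0
```

Emit:
arm_command:
  increments: "0.2 37 -145 15 -0.136; 0.2 37 -145 15 -0.136; 0.2 37 -145 15 -0.136; 0.2 37 -145 15 -0.136; 0.2 37 -145 15 -0.136"

```text
t: 6.75
tool_pos: [0.4659, -0.0017, 0.1547]
orientation: [3.103, 0.489, -0.003]
force: [0.3, -0.6, 0.2]
opening: 0.0743
gripper_force: 0.0
```

Run:
```python
from h import *
legs((.4666,-.0006,.15,17.8),(.4666,-.0006,.029,17.8))
```

```text
t 6.75 at [ 0.4659 -0.0017  0.1547] yaw 17.9 open 0.0743 F [ 0.3 -0.6  0.2] q6 1.15
   (0.4666, -0.0006, 0.15, 17.8) -> [ 1.  -0.9  4.7] turn 0.002
   (0.4666, -0.0006, 0.029, 17.8) -> [  0.   0. 121.] turn -0.0
```

Emit:
arm_command:
  increments: "0.2 1 -1 40 0; 0.2 1 -1 80 0; 0.2 1 -1 110 0; 0.2 1 -1 125 0; 0.2 1 -1 125 0"

```text
t: 7.25
tool_pos: [0.4643, -0.0023, 0.0276]
orientation: [-3.104, -0.481, 0.009]
force: [0.5, -1.0, 0.9]
opening: 0.074
gripper_force: 0.0
```

Emit:
arm_command:
  increments: "1 0 0 0 0; 1 0 0 0 0; 1 0 0 0 0; 1 0 0 0 0; 1 0 0 0 0"

```text
t: 7.75
tool_pos: [0.4673, -0.0, 0.0313]
orientation: [3.103, 0.487, 0.002]
force: [-0.5, 0.1, 0.0]
opening: 0.0386
gripper_force: 0.0
```

Emit:
arm_command:
  increments: "1 0 0 0 0; 1 0 0 0 0; 1 0 0 -40 0; 1 0 0 -80 0; 1 0 0 -120 0"

```text
t: 8.25
tool_pos: [0.466, 0.0002, 0.1514]
orientation: [-3.103, -0.487, 0.002]
force: [0.4, -0.5, -0.9]
opening: 0.0355
gripper_force: 19.9
```

Emit:
arm_command:
  increments: "1 0 0 -10 0; 1 0 0 -10 0"

```text
t: 8.45
tool_pos: [0.4682, -0.0001, 0.1627]
orientation: [3.103, 0.486, 0.006]
force: [0.3, -0.2, -1.2]
opening: 0.0363
gripper_force: 19.9
```

Run:
```python
from h import *
legs((.456,-.2,.165,9),(.44,-.384,.165,2.2),(.44,-.384,.044,2.2))
```

```text
t 8.45 at [ 4.682e-01 -1.000e-04  1.627e-01] yaw 17.8 open 0.0363 F [ 0.3 -0.2 -1.2] q6 1.15
   (0.456, -0.2, 0.165, 9) -> [-72.8 186.6  -2.3] turn 0.154
   (0.44, -0.384, 0.165, 2.2) -> [-44.6 179.2  -0. ] turn 0.119
   (0.44, -0.384, 0.044, 2.2) -> [  0.   0. 121.] turn -0.0
```

Emit:
arm_command:
  increments: "1 -73 187 -2 0.154; 1 -73 187 -2 0.154; 1 -73 187 -2 0.154; 1 -73 187 -2 0.154; 1 -73 187 -2 0.154"

```text
t: 8.95
tool_pos: [0.4524, -0.2051, 0.1602]
orientation: [3.132, 0.238, -0.005]
force: [-0.3, 0.1, -1.0]
opening: 0.036
gripper_force: 19.9
```

Emit:
arm_command:
  increments: "1 -44 178 0 0.119; 1 -44 178 0 0.119; 1 -44 178 0 0.119; 1 -44 178 0 0.119; 1 -44 178 0 0.119"

```text
t: 9.45
tool_pos: [0.4369, -0.3857, 0.1597]
orientation: [-3.14, -0.054, 0.004]
force: [0.5, 1.2, 0.2]
opening: 0.0361
gripper_force: 19.9
```

Run:
```python
from h import *
legs((.44,-.3825,.165,2.2),(.44,-.3825,.044,2.2))
```

```text
t 9.45 at [ 0.4369 -0.3857  0.1597] yaw 2.0 open 0.0361 F [0.5 1.2 0.2] q6 0.73
   (0.44, -0.3825, 0.165, 2.2) -> [ 3.2 -3.1 -5.3] turn -0.004
   (0.44, -0.3825, 0.044, 2.2) -> [  0.   0. 121.] turn -0.0
```

Emit:
arm_command:
  increments: "1 3 -3 40 0; 1 3 -3 75 0; 1 3 -3 105 0; 1 3 -3 115 0; 1 3 -3 115 0"

```text
t: 9.95
tool_pos: [0.4402, -0.3773, 0.0445]
orientation: [-3.136, -0.06, 0.006]
force: [0.3, 0.5, -0.4]
opening: 0.0359
gripper_force: 19.9
```

Emit:
arm_command:
  increments: "0.38 0 0 0 0; 0.38 0 0 0 0; 0.38 0 0 0 0; 0.38 0 0 0 0; 0.38 0 0 0 0"

```text
t: 10.45
tool_pos: [0.442, -0.3803, 0.0484]
orientation: [3.14, 0.059, 0.001]
force: [0.7, -0.5, -0.6]
opening: 0.0576
gripper_force: 0.0
```

Emit:
arm_command:
  increments: "0.38 0 0 -40 0; 0.38 0 0 -80 0; 0.38 0 0 -130 0; 0.38 0 0 -130 0; 0.38 0 0 -130 0"

```text
t: 10.95
tool_pos: [0.4427, -0.381, 0.1801]
orientation: [3.138, 0.059, 0.005]
force: [-0.4, 1.1, -0.3]
opening: 0.0574
gripper_force: 0.0
```

Run:
```python
from h import *
im=snap('top','t3.png'); items(im)
g=(.477,.096)
legs((.46,-.22,.18,2.2),(.466,-.03,.18,2.2),(g[0],g[1],.15,2.7),(g[0],g[1],.029,2.7))
```

```text
px [266. 277.] mid [0.3029 0.1264] size [25. 25.] yaw -72.0 w-/w+ [0.025 0.026] [ 13. 189. 225.]
px [277. 214.] mid [0.4766 0.0955] size [37. 94.] yaw -177.4 w-/w+ [0.037 0.017] [ 20. 132. 245.]
px [341. 185.] mid [ 0.5604 -0.0883] size [25. 55.] yaw 176.9 w-/w+ [0.023 0.025] [ 13. 190. 214.]
px [342. 166.] mid [ 0.6132 -0.0924] size [33. 42.] yaw 171.0 w-/w+ [0.033 0.033] [ 14. 186. 226.]
t 11.0 at [ 0.4418 -0.3801  0.1779] yaw 2.2 open 0.0576 F [ 0.3  1.4 -0.7] q6 0.73
   (0.46, -0.22, 0.18, 2.2) -> [  24.3 -159.3   -2.1] turn -0.001
   (0.466, -0.03, 0.18, 2.2) -> [  13.3 -189.6   -0. ] turn -0.0
   (0.477, 0.096, 0.15, 2.7) -> [  15.8 -125.5   30. ] turn -0.009
   (0.477, 0.096, 0.029, 2.7) -> [  0.   0. 121.] turn -0.0
```

Emit:
arm_command:
  increments: "0.4 24 -159 0 0; 0.4 24 -159 0 0; 0.4 24 -159 0 0; 0.4 24 -159 0 0; 0.4 24 -159 0 0"

```text
t: 11.5
tool_pos: [0.4591, -0.2182, 0.176]
orientation: [-3.14, -0.064, 0.004]
force: [-0.7, -0.2, -0.4]
opening: 0.0555
gripper_force: 0.0
```

Emit:
arm_command:
  increments: "0.4 13 -190 0 0; 0.4 13 -190 0 0; 0.4 13 -190 0 0; 0.4 13 -190 0 0; 0.4 13 -190 0 0"

```text
t: 12.0
tool_pos: [0.4654, -0.0272, 0.1769]
orientation: [-3.14, -0.065, 0.002]
force: [-0.4, -0.1, -0.9]
opening: 0.0558
gripper_force: 0.0
```

Emit:
arm_command:
  increments: "0.4 13 -125 28 -0.009; 0.4 13 -125 28 -0.009; 0.4 13 -125 28 -0.009; 0.4 13 -125 28 -0.009; 0.4 13 -125 28 -0.009"

```text
t: 12.5
tool_pos: [0.474, 0.0942, 0.1489]
orientation: [3.14, 0.074, -0.002]
force: [0.6, -0.5, 0.1]
opening: 0.0557
gripper_force: 0.0
```

Run:
```python
from h import *
legs((.474,.0952,.15,2.7),(.474,.0952,.028,2.7))
```

```text
t 12.5 at [0.474  0.0942 0.1489] yaw 2.7 open 0.0557 F [ 0.6 -0.5  0.1] q6 1.61
   (0.474, 0.0952, 0.15, 2.7) -> [ 0.1 -1.  -1.1] turn -0.0
   (0.474, 0.0952, 0.028, 2.7) -> [  0.   0. 122.] turn -0.0
```

Emit:
arm_command:
  increments: "0.4 0 -1 40 0; 0.4 0 -1 80 0; 0.4 0 -1 110 0; 0.4 0 -1 120 0; 0.4 0 -1 120 0"

```text
t: 13.0
tool_pos: [0.4728, 0.0949, 0.0284]
orientation: [3.14, 0.07, -0.005]
force: [0.1, 1.0, -0.0]
opening: 0.0555
gripper_force: 0.0
```

Emit:
arm_command:
  increments: "1 0 0 0 0; 1 0 0 0 0; 1 0 0 0 0; 1 0 0 0 0; 1 0 0 0 0"

```text
t: 13.5
tool_pos: [0.4742, 0.0967, 0.0303]
orientation: [3.141, 0.074, 0.002]
force: [0.7, -1.4, 0.9]
opening: 0.0201
gripper_force: 0.3
```

Emit:
arm_command:
  increments: "1 0 0 0 0; 1 0 0 0 0; 1 0 0 -40 0; 1 0 0 -80 0; 1 0 0 -130 0"

```text
t: 14.0
tool_pos: [0.4719, 0.0966, 0.1591]
orientation: [3.141, 0.074, -0.007]
force: [1.8, 1.0, -0.0]
opening: 0.0202
gripper_force: 19.9
```

Emit:
arm_command:
  increments: "1 0 0 -10 0; 1 0 0 -10 0"

```text
t: 14.2
tool_pos: [0.4755, 0.0969, 0.1722]
orientation: [-3.14, -0.074, -0.008]
force: [0.1, 0.2, -1.3]
opening: 0.02
gripper_force: 19.9
```

Run:
```python
from h import *
legs((.470,.215,.17,2),(.467,.338,.17,1.5),(.467,.338,.041,1.5))
```

```text
t 14.2 at [0.4755 0.0969 0.1722] yaw 2.7 open 0.02 F [ 0.1  0.2 -1.3] q6 1.62
   (0.47, 0.215, 0.17, 2) -> [ 1.000e-01 -1.182e+02  2.200e+00] turn 0.012
   (0.467, 0.338, 0.17, 1.5) -> [   1.3 -123.    -0. ] turn 0.009
   (0.467, 0.338, 0.041, 1.5) -> [  0.   0. 129.] turn -0.0
```

The spoon is held (opening 20 mm matches its handle).

Emit:
arm_command:
  increments: "1 0 -118 0 0.012; 1 0 -118 0 0.012; 1 0 -118 0 0.012; 1 0 -118 0 0.012; 1 0 -118 0 0.012"

```text
t: 14.7
tool_pos: [0.4669, 0.2141, 0.1673]
orientation: [3.14, 0.057, -0.005]
force: [0.1, -0.6, -0.1]
opening: 0.0199
gripper_force: 19.9
```

Emit:
arm_command:
  increments: "1 1 -123 0 0.009; 1 1 -123 0 0.009; 1 1 -123 0 0.009; 1 1 -123 0 0.009; 1 1 -123 0 0.009"

```text
t: 15.2
tool_pos: [0.4648, 0.3361, 0.1685]
orientation: [3.14, 0.04, -0.002]
force: [0.4, -0.9, -0.2]
opening: 0.0196
gripper_force: 19.9
```

Emit:
arm_command:
  increments: "1 0 0 40 0; 1 0 0 80 0; 1 0 0 115 0; 1 0 0 131 0; 1 0 0 131 0"

```text
t: 15.7
tool_pos: [0.4642, 0.3348, 0.0366]
orientation: [3.139, 0.037, -0.005]
force: [0.2, 0.7, 0.4]
opening: 0.0202
gripper_force: 20.0
```

Emit:
arm_command:
  increments: "0.5 0 0 0 0; 0.5 0 0 0 0; 0.5 0 0 0 0; 0.5 0 0 0 0; 0.5 0 0 0 0"

```text
t: 16.2
tool_pos: [0.4651, 0.3376, 0.0391]
orientation: [-3.141, -0.041, -0.001]
force: [0.3, -0.1, -0.4]
opening: 0.046
gripper_force: 0.0
```

Emit:
arm_command:
  increments: "0.5 0 0 -40 0; 0.5 0 0 -80 0; 0.5 0 0 -120 0; 0.5 0 0 -145 0; 0.5 0 0 -145 0"

```text
t: 16.7
tool_pos: [0.4673, 0.339, 0.1893]
orientation: [-3.137, -0.041, -0.012]
force: [0.3, 0.6, -0.8]
opening: 0.0464
gripper_force: 0.0
```

Emit:
arm_command:
  increments: "0.1 0 230 0 0; 0.1 0 230 0 0; 0.1 0 230 0 0; 0.1 0 230 0 0; 0.1 0 230 0 0"

```text
t: 17.2
tool_pos: [0.47, 0.1046, 0.1825]
orientation: [3.14, 0.039, -0.002]
force: [0.4, 0.0, -0.1]
opening: 0.0811
gripper_force: 0.0
```

Run:
```python
from h import *
im=snap('top','t4.png'); items(im); c=im[90:285,135:485]; cv2.imwrite('pics/c4.png',cv2.resize(c,None,fx=2.28,fy=2.28,interpolation=cv2.INTER_CUBIC))
legs()
```

```text
px [341. 184.] mid [ 0.5608 -0.0883] size [25. 55.] yaw 176.8 w-/w+ [0.023 0.025] [ 13. 189. 213.]
px [255. 191.] mid [0.5446 0.1629] size [126. 131.] yaw 110.7 w-/w+ [0.128 0.114] [ 22.  52. 244.]
px [280. 205.] mid [0.4991 0.0813] size [246.  13.] yaw -175.5 w-/w+ [0.012 0.003] [ 22.  58. 248.]
px [287. 210.] mid [0.489  0.0635] size [271.  19.] yaw -176.6 w-/w+ [0.017 0.006] [ 20.  54. 242.]
px [342. 166.] mid [ 0.6132 -0.0924] size [33. 42.] yaw 171.0 w-/w+ [0.033 0.033] [ 13. 188. 225.]
t 17.25 at [0.4702 0.1018 0.1825] yaw 1.3 open 0.0826 F [ 1.3 -1.7  0.4] q6 1.66
```

View pics/c4.png

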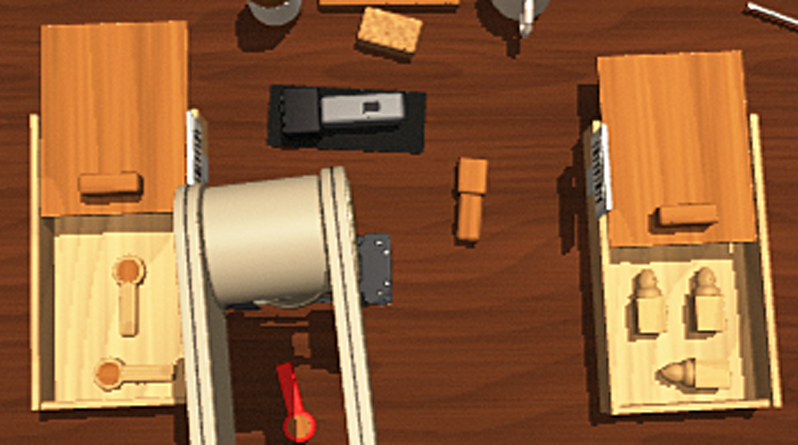

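The spoon lies at (128,295) in the spoon case and the figures at (650,300) and (707,300) in the figure case, all flat. Next is the left cover's rib.

Run:
```python
from h import *
legs((.591,.340,.185,91.4),(.591,.340,.102,91.4),(.366,.3345,.102,91.4))
```

```text
t 17.25 at [0.4702 0.1018 0.1825] yaw 1.3 open 0.0826 F [ 1.3 -1.7  0.4] q6 1.66
   (0.591, 0.34, 0.185, 91.4) -> [ 126.3 -235.3   -2.5] turn -1.572
   (0.591, 0.34, 0.102, 91.4) -> [ 0.  0. 83.] turn -0.0
   (0.366, 0.3345, 0.102, 91.4) -> [  -0.  -225.1   -0. ] turn -0.0
```

Emit:
arm_command:
  increments: "0.05 0 0 -40 0; 0.05 63 -118 -40 0; 0.05 63 -118 -40 0; 0.05 63 -118 -40 0; 0.05 63 -118 -40 0"

```text
t: 17.75
tool_pos: [0.531, 0.2306, 0.2217]
orientation: [-3.141, -0.045, 0.003]
force: [-0.8, -1.1, -0.0]
opening: 0.088
gripper_force: 0.0
```

Emit:
arm_command:
  increments: "0.05 63 -118 0 -0.15; 0.05 63 -118 0 -0.3; 0.05 63 -118 0 -0.45; 0.05 63 -118 0 -0.6; 0.05 63 -118 0 -0.74"

```text
t: 18.25
tool_pos: [0.59, 0.3473, 0.2213]
orientation: [2.909, 1.185, -0.005]
force: [-1.3, -0.9, 0.1]
opening: 0.0884
gripper_force: 0.0
```

Emit:
arm_command:
  increments: "0.05 0 0 0 -0.15; 0.05 0 0 0 -0.3; 0.05 0 0 0 -0.45; 0.05 0 0 0 -0.6; 0.05 0 0 0 -0.74"

```text
t: 18.75
tool_pos: [0.5901, 0.3462, 0.2224]
orientation: [-2.286, -2.155, 0.003]
force: [0.1, -0.4, -0.7]
opening: 0.0884
gripper_force: 0.0
```

Emit:
arm_command:
  increments: "0.05 0 0 0 -0.09; 0.05 0 0 0 -0.09; 0.05 0 0 0 -0.09"

```text
t: 19.05
tool_pos: [0.5904, 0.3463, 0.2228]
orientation: [-2.197, -2.246, 0.002]
force: [-0.8, 0.0, 0.4]
opening: 0.0883
gripper_force: 0.0
```

Run:
```python
from h import *
legs((.591,.340,.185,91.4),(.591,.340,.102,91.4),(.366,.3345,.102,91.4))
```

```text
t 19.05 at [0.5904 0.3463 0.2228] yaw 91.3 open 0.0883 F [-0.8  0.   0.4] q6 0.43
   (0.591, 0.34, 0.185, 91.4) -> [-6.3  0.5 37.8] turn -0.002
   (0.591, 0.34, 0.102, 91.4) -> [ 0.  0. 83.] turn -0.0
   (0.366, 0.3345, 0.102, 91.4) -> [  -0.  -225.1   -0. ] turn -0.0
```

Emit:
arm_command:
  increments: "0.05 -6 0 40 0; 0.05 -6 0 80 0; 0.05 -6 0 105 0; 0.05 -6 0 119 0; 0.05 -6 0 119 0"

```text
t: 19.55
tool_pos: [0.5893, 0.3399, 0.1018]
orientation: [-2.194, -2.246, 0.007]
force: [-1.1, 1.0, 0.6]
opening: 0.0883
gripper_force: 0.0
```

Emit:
arm_command:
  increments: "1 0 0 0 0; 1 0 0 0 0; 1 0 0 0 0; 1 0 0 0 0; 1 0 0 0 0"

```text
t: 20.05
tool_pos: [0.5912, 0.3409, 0.1054]
orientation: [2.193, 2.249, 0.002]
force: [0.8, -0.0, -0.5]
opening: 0.0531
gripper_force: 0.0
```

Emit:
arm_command:
  increments: "1 0 0 0 0; 1 0 0 0 0; 1 0 0 0 0; 1 0 0 0 0; 1 0 0 0 0"

```text
t: 20.55
tool_pos: [0.591, 0.3406, 0.1045]
orientation: [2.193, 2.249, 0.0]
force: [1.9, 0.1, -1.9]
opening: 0.0237
gripper_force: 20.0
```

Emit:
arm_command:
  increments: "1 0 -10 0 0; 1 0 -30 0 0; 1 0 -55 0 0; 1 0 -80 0 0; 1 0 -100 0 0"

```text
t: 21.05
tool_pos: [0.4896, 0.3378, 0.1045]
orientation: [2.193, 2.249, -0.0]
force: [2.8, -0.7, -1.2]
opening: 0.0236
gripper_force: 20.0
```

Emit:
arm_command:
  increments: "1 0 -25 0 0; 1 0 -50 0 0; 1 0 -70 0 0; 1 0 -85 0 0; 1 0 -95 0 0"

```text
t: 21.55
tool_pos: [0.3947, 0.3351, 0.1045]
orientation: [2.192, 2.249, -0.001]
force: [2.7, -3.7, -1.8]
opening: 0.0243
gripper_force: 20.0
```

Emit:
arm_command:
  increments: "1 0 -4 0 0; 1 0 -8 0 0; 1 0 -12 0 0; 1 0 -15 0 0; 1 0 -15 0 0"

```text
t: 22.05
tool_pos: [0.3807, 0.3347, 0.1045]
orientation: [2.193, 2.248, -0.002]
force: [-0.1, -5.7, 2.0]
opening: 0.024
gripper_force: 20.0
```

Run:
```python
from h import *
legs((.366,.3345,.102,91.4))
```

```text
t 22.05 at [0.3807 0.3347 0.1045] yaw 91.4 open 0.024 F [-0.1 -5.7  2. ] q6 0.6
   (0.366, 0.3345, 0.102, 91.4) -> [  0.1 -14.7   2.5] turn 0.0
```

Emit:
arm_command:
  increments: "1 -0.5 -3 0 0; 1 -0.5 -6 0 0; 1 -0.5 -9 0 0; 1 -0.5 -11 0 0; 1 -0.5 -11 0 0"

```text
t: 22.55
tool_pos: [0.3707, 0.3344, 0.1045]
orientation: [2.192, 2.248, 0.002]
force: [9.3, -2.6, -7.2]
opening: 0.024
gripper_force: 20.0
```

Emit:
arm_command:
  increments: "1 0 -1.5 0 0; 1 0 -3 0 0; 1 0 -3 0 0"

```text
t: 22.85
tool_pos: [0.3706, 0.3345, 0.1046]
orientation: [2.191, 2.245, 0.01]
force: [25.4, -1.0, -19.0]
opening: 0.024
gripper_force: 20.0
```

Emit:
arm_command:
  increments: "1 0 -1.5 0 0; 1 0 -2 0 0; 1 0 -2 0 0"

```text
t: 23.15
tool_pos: [0.3704, 0.3344, 0.1045]
orientation: [2.19, 2.243, 0.014]
force: [36.4, 0.3, -27.9]
opening: 0.024
gripper_force: 20.0
```

The force rose to a hard stop at x = 0.3705, so the left cover is shut. I'll relieve the load, release and go to the right rib.

Emit:
arm_command:
  increments: "1 0 4 0 0; 1 0 5 0 0; 0.2 0 5 0 0; 0.2 0 5 0 0; 0.2 0 5 0 0"

```text
t: 23.65
tool_pos: [0.3696, 0.3351, 0.1049]
orientation: [-2.193, -2.249, -0.001]
force: [0.6, 0.5, -0.8]
opening: 0.0434
gripper_force: 0.0
```

Emit:
arm_command:
  increments: "0.1 0 0 0 0; 0.1 0 0 0 0; 0.1 0 0 0 0; 0.1 0 0 0 0; 0.1 0 0 0 0"

```text
t: 24.15
tool_pos: [0.3699, 0.3347, 0.1047]
orientation: [-2.193, -2.249, -0.0]
force: [0.3, 0.1, -0.6]
opening: 0.082
gripper_force: 0.0
```

Emit:
arm_command:
  increments: "0.1 0 0 -40 0; 0.1 0 0 -80 0; 0.1 0 0 -120 0; 0.1 0 0 -120 0"

```text
t: 24.55
tool_pos: [0.3727, 0.3367, 0.2316]
orientation: [2.192, 2.248, 0.017]
force: [0.5, -0.4, 0.1]
opening: 0.0839
gripper_force: 0.0
```

Run:
```python
from h import *
im=snap('top','t5.png')
for c in blobs(im,(9,165,150),(18,230,255),(140,90,225,290),1000):
    print(np.round(cv2.boxPoints(cv2.minAreaRect((world(c,.071)*1000).astype(np.float32)))))
legs((.46,.15,.225,91.4),(.50,-.09,.225,92.2),(.5465,-.339,.225,92.2),(.5465,-.339,.103,92.2),(.356,-.346,.103,92.2))
```

```text
[[335. 423.]
 [340. 244.]
 [576. 251.]
 [570. 430.]]
t 24.6 at [0.3717 0.3359 0.2284] yaw 91.4 open 0.0838 F [ 0.6  0.6 -0.5] q6 0.61
   (0.46, 0.15, 0.225, 91.4) -> [-188.1   83.7    3.4] turn 0.001
   (0.5, -0.09, 0.225, 92.2) -> [-240.9   34.1   -0. ] turn -0.014
   (0.5465, -0.339, 0.225, 92.2) -> [-250.6   36.9   -0. ] turn -0.0
   (0.5465, -0.339, 0.103, 92.2) -> [  0.   0. 122.] turn -0.0
   (0.356, -0.346, 0.103, 92.2) -> [   0.3 -190.6   -0. ] turn -0.0
```

The left cover's near edge is at x = 0.3375, flush with the front wall, so it is shut. I'll cross over to the right cover.

Emit:
arm_command:
  increments: "0.05 -188 84 3 0; 0.05 -188 84 3 0; 0.05 -188 84 3 0; 0.05 -188 84 3 0; 0.05 -188 84 3 0"

```text
t: 25.1
tool_pos: [0.4595, 0.1441, 0.2199]
orientation: [2.199, 2.243, -0.004]
force: [-0.4, 1.2, -0.7]
opening: 0.0882
gripper_force: 0.0
```

Emit:
arm_command:
  increments: "0.05 -240 34 0 -0.014; 0.05 -240 34 0 -0.014; 0.05 -240 34 0 -0.014; 0.05 -240 34 0 -0.014; 0.05 -240 34 0 -0.014"

```text
t: 25.6
tool_pos: [0.4981, -0.0919, 0.2203]
orientation: [-2.177, -2.263, 0.001]
force: [0.4, -0.0, 0.5]
opening: 0.0881
gripper_force: 0.0
```

Emit:
arm_command:
  increments: "0.05 -240 37 0 0; 0.05 -240 37 0 0; 0.05 -240 37 0 0; 0.05 -240 37 0 0; 0.05 -240 37 0 0"

```text
t: 26.1
tool_pos: [0.5447, -0.3301, 0.2197]
orientation: [-2.177, -2.262, 0.0]
force: [-0.3, 0.3, -0.1]
opening: 0.0883
gripper_force: 0.0
```

Run:
```python
from h import *
legs((.5465,-.339,.225,92.2),(.5465,-.339,.104,92.2),(.356,-.346,.104,92.2))
```

```text
t 26.1 at [ 0.5447 -0.3301  0.2197] yaw 92.2 open 0.0883 F [-0.3  0.3 -0.1] q6 -0.66
   (0.5465, -0.339, 0.225, 92.2) -> [-9.   1.4 -5.3] turn 0.0
   (0.5465, -0.339, 0.104, 92.2) -> [  0.   0. 121.] turn -0.0
   (0.356, -0.346, 0.104, 92.2) -> [   0.3 -190.6   -0. ] turn -0.0
```

Emit:
arm_command:
  increments: "0.05 -9 1 35 0; 0.05 -9 1 75 0; 0.05 -9 1 105 0; 0.05 -9 1 116 0; 0.05 -9 1 116 0"

```text
t: 26.6
tool_pos: [0.5448, -0.3358, 0.1024]
orientation: [-2.173, -2.261, 0.001]
force: [0.9, -0.1, 1.8]
opening: 0.0885
gripper_force: 0.0
```

Emit:
arm_command:
  increments: "1 0 0 0 0; 1 0 0 0 0; 1 0 0 0 0; 1 0 0 0 0; 1 0 0 0 0"

```text
t: 27.1
tool_pos: [0.5466, -0.3378, 0.1064]
orientation: [2.177, 2.264, 0.0]
force: [-0.3, 0.7, 0.9]
opening: 0.0528
gripper_force: 0.0
```

Emit:
arm_command:
  increments: "1 0 0 0 0; 1 0 0 0 0; 1 0 0 0 0; 1 0 0 0 0; 1 0 0 0 0"

```text
t: 27.6
tool_pos: [0.5465, -0.3376, 0.1056]
orientation: [2.177, 2.264, 0.0]
force: [2.3, -0.3, -1.7]
opening: 0.0236
gripper_force: 20.0
```

Emit:
arm_command:
  increments: "1 0 -10 0 0; 1 0 -30 0 0; 1 0 -55 0 0; 1 0 -75 0 0; 1 0 -90 0 0"

```text
t: 28.1
tool_pos: [0.455, -0.341, 0.1056]
orientation: [-2.178, -2.264, -0.0]
force: [2.7, -0.6, -1.5]
opening: 0.0237
gripper_force: 20.0
```

Emit:
arm_command:
  increments: "1 0 -25 0 0; 1 0 -45 0 0; 1 0 -60 0 0; 1 0 -75 0 0; 1 0 -85 0 0"

```text
t: 28.6
tool_pos: [0.3702, -0.3441, 0.1056]
orientation: [-2.178, -2.264, -0.001]
force: [3.0, 1.1, -2.3]
opening: 0.0239
gripper_force: 20.0
```

Run:
```python
from h import *
legs((.3545,-.346,.104,92.2))
```

```text
t 28.6 at [ 0.3702 -0.3441  0.1056] yaw 92.2 open 0.0239 F [ 3.   1.1 -2.3] q6 -0.89
   (0.3545, -0.346, 0.104, 92.2) -> [ -1.3 -15.8   1.6] turn 0.0
```

Emit:
arm_command:
  increments: "1 0 -3 0 0; 1 0 -6 0 0; 1 0 -9 0 0; 1 0 -10 0 0; 1 0 -10 0 0"

```text
t: 29.1
tool_pos: [0.3614, -0.3445, 0.1055]
orientation: [-2.177, -2.264, -0.0]
force: [-0.3, 4.6, 2.1]
opening: 0.0239
gripper_force: 20.0
```

Emit:
arm_command:
  increments: "1 0 -1.5 0 0; 1 0 -3 0 0; 1 0 -3 0 0"

```text
t: 29.4
tool_pos: [0.359, -0.3446, 0.1056]
orientation: [2.177, 2.264, 0.002]
force: [3.8, 4.7, -1.4]
opening: 0.0239
gripper_force: 20.0
```

Emit:
arm_command:
  increments: "1 0 -1.5 0 0; 1 0 -3 0 0; 1 0 -3 0 0"

```text
t: 29.7
tool_pos: [0.3588, -0.3446, 0.1055]
orientation: [2.173, 2.262, 0.007]
force: [21.5, 3.7, -11.1]
opening: 0.0241
gripper_force: 20.0
```

Emit:
arm_command:
  increments: "1 0 -1 0 0; 1 0 -2 0 0; 1 0 -2 0 0"

```text
t: 30.0
tool_pos: [0.3587, -0.3446, 0.1055]
orientation: [2.171, 2.26, 0.01]
force: [32.1, 2.5, -19.0]
opening: 0.0239
gripper_force: 20.0
```

The right cover hit its hard stop at x = 0.3587 (predicted 0.3545±5), so it's shut. I'll release, back off and look again.

Emit:
arm_command:
  increments: "1 0 4 0 0; 1 0 5 0 0; 0.2 0 5 0 0; 0.2 0 5 0 0; 0.2 0 5 0 0"

```text
t: 30.5
tool_pos: [0.3581, -0.3455, 0.1059]
orientation: [2.178, 2.263, -0.001]
force: [0.4, -0.5, -0.3]
opening: 0.0435
gripper_force: 0.0
```

Emit:
arm_command:
  increments: "0.1 0 0 0 0; 0.1 0 0 0 0; 0.1 0 0 0 0; 0.1 0 0 0 0; 0.1 0 0 0 0"

```text
t: 31.0
tool_pos: [0.3584, -0.3449, 0.1057]
orientation: [2.178, 2.264, -0.0]
force: [-0.1, 0.0, 0.4]
opening: 0.082
gripper_force: 0.0
```

Emit:
arm_command:
  increments: "0.1 0 0 -40 0; 0.1 0 0 -80 0; 0.1 0 0 -120 0; 0.1 0 0 -120 0"

```text
t: 31.4
tool_pos: [0.3606, -0.3474, 0.2326]
orientation: [2.17, 2.257, -0.002]
force: [0.4, 0.2, 0.1]
opening: 0.0835
gripper_force: 0.0
```

```bash
cat >> h.py <<'E'
def scanner(im,box=(235,110,360,170),z=.037):
    for c in blobs(im,(0,0,95),(180,75,255),box,120):
        q=cv2.minAreaRect((world(c,z)*1000).astype(np.float32)); b=cv2.boxPoints(q); e=[b[1]-b[0],b[2]-b[1]]; e=max(e,key=np.linalg.norm); e=e/np.linalg.norm(e)
        print('grip c',np.round(q[0],1),np.round(q[1],1),'axis yaw',round(float(np.degrees(np.arctan2(e[1],e[0]))),1),'px',c[:,0].mean(0).round())
def pad(im,box=(235,105,350,175)):
    h=cv2.cvtColor(im,cv2.COLOR_BGR2HSV); u0,v0,u1,v1=box; m=np.zeros(h.shape[:2],np.uint8); hh=h[v0:v1,u0:u1]
    m[v0:v1,u0:u1]=((hh[...,2]<75)|(hh[...,1]<80))*255
    m=cv2.morphologyEx(m,cv2.MORPH_OPEN,np.ones((3,3)))
    for c in cv2.findContours(m,0,1)[0]:
        if cv2.contourArea(c)>800: print('pad',[np.round(x,1) for x in cv2.minAreaRect((world(c,.003)*1000).astype(np.float32))])
E
python3 - <<'E'
from h import *
im=snap('top','t6.png')
for c in blobs(im,(9,165,150),(18,230,255),(385,100,475,290),1000):
    print(np.round(cv2.boxPoints(cv2.minAreaRect((world(c,.071)*1000).astype(np.float32)))))
scanner(im); pad(im); items(im); legs()
c=im[90:285,135:485]; cv2.imwrite('pics/c6.png',cv2.resize(c,None,fx=2.28,fy=2.28,interpolation=cv2.INTER_CUBIC))
E
```

```text
[[ 344. -256.]
 [ 349. -434.]
 [ 564. -429.]
 [ 560. -251.]]
grip c [696.1  45.6] [ 33.  100.8] axis yaw -87.1 px [293. 137.]
pad [array([688.5,  67.2]), array([199.9,  83.6]), np.float64(86.6)]
px [266. 277.] mid [0.3029 0.1265] size [25. 25.] yaw -94.7 w-/w+ [0.025 0.025] [ 14. 186. 231.]
px [341. 185.] mid [ 0.5609 -0.0875] size [26. 55.] yaw 176.7 w-/w+ [0.023 0.026] [ 13. 186. 227.]
px [342. 166.] mid [ 0.613  -0.0923] size [34. 42.] yaw 175.4 w-/w+ [0.033 0.033] [ 14. 185. 233.]
t 31.45 at [ 0.3598 -0.3465  0.2294] yaw 92.2 open 0.0839 F [ 0.4  0.7 -0.2] q6 -0.91
```

View pics/c6.png

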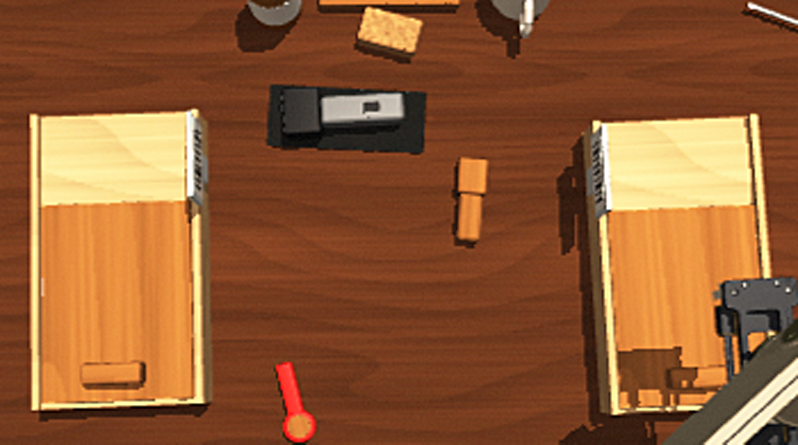

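Both covers are fully shut, and the scanner still lies on its pad, head at (300,108) and grip at (362,108) in the crop.

Run:
```python
from h import *
legs((.475,-.21,.225,92),(.585,-.07,.225,92),(.695,.067,.15,92))
```

```text
t 31.45 at [ 0.3598 -0.3465  0.2294] yaw 92.2 open 0.0839 F [ 0.4  0.7 -0.2] q6 -0.91
   (0.475, -0.21, 0.225, 92) -> [131.9 120.4   4.4] turn 0.004
   (0.585, -0.07, 0.225, 92) -> [136.1 114.8  -0. ] turn -0.0
   (0.695, 0.067, 0.15, 92) -> [133.1 114.7  75. ] turn -0.0
```

Emit:
arm_command:
  increments: "0.15 132 120 4 0; 0.15 132 120 4 0; 0.15 132 120 4 0; 0.15 132 120 4 0; 0.15 132 120 4 0"

```text
t: 31.95
tool_pos: [0.4742, -0.205, 0.2197]
orientation: [-2.171, -2.267, -0.001]
force: [-0.8, -0.6, -0.1]
opening: 0.079
gripper_force: 0.0
```

Emit:
arm_command:
  increments: "0.15 136 115 0 0; 0.15 136 115 0 0; 0.15 136 115 0 0; 0.15 136 115 0 0; 0.15 136 115 0 0"

```text
t: 32.45
tool_pos: [0.5834, -0.0656, 0.2199]
orientation: [-2.173, -2.266, 0.001]
force: [-0.6, -1.5, 0.0]
opening: 0.0787
gripper_force: 0.0
```

Emit:
arm_command:
  increments: "0.15 133 115 75 0; 0.15 133 115 75 0; 0.15 133 115 75 0; 0.15 133 115 75 0; 0.15 133 115 75 0"

```text
t: 32.95
tool_pos: [0.691, 0.0715, 0.1401]
orientation: [-2.171, -2.263, 0.008]
force: [-0.8, -0.6, -1.1]
opening: 0.0789
gripper_force: 0.0
```

Run:
```python
from h import *
legs((.695,.067,.15,92),(.695,.067,.034,92))
```

```text
t 32.95 at [0.691  0.0715 0.1401] yaw 92.4 open 0.0789 F [-0.8 -0.6 -1.1] q6 -0.01
   (0.695, 0.067, 0.15, 92) -> [-4.6  3.8 -9.9] turn 0.007
   (0.695, 0.067, 0.034, 92) -> [  0.   0. 116.] turn -0.0
```

Emit:
arm_command:
  increments: "0.15 -5 3 40 0; 0.15 -5 3 75 0; 0.15 -5 3 95 0; 0.15 -5 3 107 0; 0.15 -5 3 107 0"

```text
t: 33.45
tool_pos: [0.6938, 0.0628, 0.0374]
orientation: [-2.177, -2.261, 0.005]
force: [-0.0, -0.1, -0.4]
opening: 0.0791
gripper_force: 0.0
```

Emit:
arm_command:
  increments: "1 0 0 0 0; 1 0 0 0 0; 1 0 0 0 0; 1 0 0 0 0; 1 0 0 0 0"
  grip_force: 40

```text
t: 33.95
tool_pos: [0.6961, 0.0646, 0.0403]
orientation: [2.177, 2.264, 0.001]
force: [0.7, 0.0, -0.3]
opening: 0.0435
gripper_force: 0.0
```

Emit:
arm_command:
  increments: "1 0 0 0 0; 1 0 0 0 0; 1 0 0 0 0; 1 0 0 -10 0; 1 0 0 -20 0"

```text
t: 34.45
tool_pos: [0.6951, 0.0645, 0.0595]
orientation: [-2.177, -2.263, 0.002]
force: [-0.1, -0.4, -1.2]
opening: 0.0357
gripper_force: 39.9
```

Run:
```python
from h import *
legs()
```

```text
t 34.45 at [0.6951 0.0645 0.0595] yaw 92.2 open 0.0357 F [-0.1 -0.4 -1.2] q6 -0.02
```

The scanner is gripped at its grip (36 mm opening). Joint 6 can't turn it a full 180°, so I'll set it down on the free table with its nose away from the robot and regrip it reversed.

Emit:
arm_command:
  increments: "1 0 0 -25 0; 1 0 0 -60 0; 1 -22 -75 -60 0.14; 1 -34 -115 -60 0.28; 1 -44 -150 -60 0.42"

```text
t: 34.95
tool_pos: [0.5525, 0.0163, 0.1207]
orientation: [2.606, 1.753, 0.002]
force: [0.6, -0.4, -0.6]
opening: 0.0355
gripper_force: 39.9
```

Emit:
arm_command:
  increments: "1 0 0 0 0.14; 1 0 0 0 0.28; 1 0 0 0 0.42; 1 0 0 0 0.56; 1 0 0 0 0.7"

```text
t: 35.45
tool_pos: [0.5538, 0.0167, 0.1208]
orientation: [3.05, 0.753, 0.002]
force: [0.1, 0.4, -1.3]
opening: 0.0357
gripper_force: 39.9
```

Emit:
arm_command:
  increments: "1 0 0 0 0.14; 1 0 0 0 0.28; 1 0 0 0 0.42; 1 0 0 0 0.48; 1 0 0 0 0.48"

```text
t: 35.95
tool_pos: [0.5539, 0.0167, 0.1206]
orientation: [3.141, 0.014, 0.002]
force: [-0.5, 0.1, -2.1]
opening: 0.036
gripper_force: 39.9
```

Run:
```python
from h import *
legs((.48,.01,.12,0),(.48,.01,.039,0))
```

```text
t 35.95 at [0.5539 0.0167 0.1206] yaw 0.5 open 0.036 F [-0.5  0.1 -2.1] q6 1.5
   (0.48, 0.01, 0.12, 0) -> [-73.9   6.    0.6] turn 0.009
   (0.48, 0.01, 0.039, 0) -> [ 0.  0. 81.] turn -0.0
```

Emit:
arm_command:
  increments: "1 -40 6 20 0; 1 -74 6 45 0; 1 -74 6 65 0; 1 -74 6 78 0; 1 -74 6 82 0"

```text
t: 36.45
tool_pos: [0.4797, 0.01, 0.0371]
orientation: [-3.141, -0.017, 0.001]
force: [-0.1, -0.3, -2.2]
opening: 0.0358
gripper_force: 39.9
```

Emit:
arm_command:
  increments: "1 0 0 0 0; 1 0 0 0 0; 0.15 0 0 0 0; 0.15 0 0 0 0; 0.15 0 0 0 0"

```text
t: 36.95
tool_pos: [0.4803, 0.0099, 0.0383]
orientation: [3.141, 0.015, 0.002]
force: [-0.6, -0.9, -0.1]
opening: 0.0555
gripper_force: 0.0
```

Emit:
arm_command:
  increments: "0.15 0 0 0 0; 0.15 0 0 0 0; 0.15 0 0 0 0; 0.15 0 0 -40 0; 0.15 0 0 -80 0"

```text
t: 37.45
tool_pos: [0.4779, 0.0102, 0.1171]
orientation: [-3.141, -0.015, 0.006]
force: [1.2, 0.0, -0.4]
opening: 0.0791
gripper_force: 0.0
```

Emit:
arm_command:
  increments: "0.15 0 0 0 -0.15; 0.15 0 0 0 -0.3; 0.15 0 0 0 -0.45; 0.15 0 0 0 -0.6; 0.15 0 0 0 -0.74"

```text
t: 37.95
tool_pos: [0.4795, 0.01, 0.1176]
orientation: [-2.92, -1.159, 0.0]
force: [-0.6, -0.7, 0.3]
opening: 0.0791
gripper_force: 0.0
```

Emit:
arm_command:
  increments: "0.15 0 0 0 -0.15; 0.15 0 0 0 -0.3; 0.15 0 0 0 -0.45; 0.15 0 0 0 -0.6; 0.15 0 0 0 -0.74"

```text
t: 38.45
tool_pos: [0.4795, 0.01, 0.1176]
orientation: [-2.303, -2.137, 0.0]
force: [0.1, 0.9, -0.0]
opening: 0.0792
gripper_force: 0.0
```

Emit:
arm_command:
  increments: "0.15 0 0 0 -0.15; 0.15 0 0 0 -0.3; 0.15 0 0 0 -0.45; 0.15 0 0 0 -0.6; 0.15 0 0 0 -0.74"

```text
t: 38.95
tool_pos: [0.4795, 0.01, 0.1175]
orientation: [-1.374, -2.825, 0.0]
force: [0.0, 0.0, -0.4]
opening: 0.079
gripper_force: 0.0
```

Emit:
arm_command:
  increments: "0.15 0 0 0 -0.15; 0.15 0 0 0 -0.3; 0.15 0 0 0 -0.45; 0.15 0 0 0 -0.6; 0.15 0 0 0 -0.74"

```text
t: 39.45
tool_pos: [0.4795, 0.01, 0.1176]
orientation: [-0.26, -3.131, -0.0]
force: [-0.5, 0.7, -0.6]
opening: 0.0794
gripper_force: 0.0
```

Run:
```python
from h import *
legs((.48,.01,.12,180.5)); snap('scene','s7.png')
```

```text
t 39.45 at [0.4795 0.01   0.1176] yaw 170.5 open 0.0794 F [-0.5  0.7 -0.6] q6 -1.49
   (0.48, 0.01, 0.12, 180.5) -> [-0.5  0.1 -2.4] turn -0.174
```

View pics/s7.png

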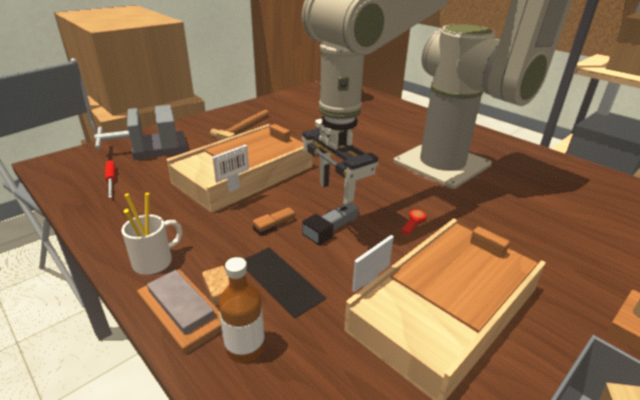

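The scanner lies upright under the gripper at (332,222), and both covers are shut. I'll finish the turn and regrip.

Emit:
arm_command:
  increments: "0.15 0 0 20 -0.15; 0.15 0 0 45 -0.174; 0.15 0 0 65 -0.174; 0.15 0 0 79 -0.174; 0.15 0 0 79 -0.174"

```text
t: 40.0
tool_pos: [0.4778, 0.0102, 0.0365]
orientation: [0.001, -3.138, -0.001]
force: [-0.4, -0.1, -0.5]
opening: 0.0793
gripper_force: 0.0
```

Emit:
arm_command:
  increments: "1 0 0 0 0; 1 0 0 0 0; 1 0 0 0 0; 1 0 0 0 0; 1 0 0 0 0"
  grip_force: 40

```text
t: 40.5
tool_pos: [0.48, 0.01, 0.0392]
orientation: [-0.003, 3.141, -0.0]
force: [-0.0, -0.7, -0.0]
opening: 0.0434
gripper_force: 0.0
```

Emit:
arm_command:
  increments: "1 0 0 0 0; 1 0 0 0 0; 1 0 0 0 0; 1 0 0 -25 0; 1 0 0 -60 0"

```text
t: 41.0
tool_pos: [0.4771, 0.0102, 0.0966]
orientation: [0.003, -3.136, -0.001]
force: [1.6, -0.6, -2.6]
opening: 0.0355
gripper_force: 39.9
```

Emit:
arm_command:
  increments: "1 0 0 -35 0; 1 0 0 -35 0; 1 0 0 -35 0"

```text
t: 41.3
tool_pos: [0.4801, 0.01, 0.134]
orientation: [-0.003, 3.14, -0.0]
force: [-0.2, -0.1, -2.3]
opening: 0.0354
gripper_force: 39.9
```

Run:
```python
from h import *
legs((.590,-.058,.131,92.2))
im=cv2.imread('pics/scene0.png')
for c in blobs(im,(0,0,120),(180,60,255),(205,140,255,185),150):
    u,v=cv2.minAreaRect(c)[0]; e=np.array(robot.camera_model('scene')['eye']); d=ray('scene',u,v,0)-e
    for y in(-.226,-.234): print((u,v),np.round(e+d*(y-e[1])/d[1],3))
```

```text
t 41.3 at [0.4801 0.01   0.134 ] yaw -179.9 open 0.0354 F [-0.2 -0.1 -2.3] q6 -1.66
   (0.59, -0.058, 0.131, 92.2) -> [-109.8  -68.2    3. ] turn 1.534
(229.5, 164.0) [ 0.609 -0.226  0.119]
(229.5, 164.0) [ 0.604 -0.234  0.114]
```

Emit:
arm_command:
  increments: "1 0 0 0 0.14; 1 0 0 0 0.28; 1 0 0 0 0.42; 1 0 0 0 0.56; 1 0 0 0 0.7"

```text
t: 41.8
tool_pos: [0.4779, 0.0101, 0.131]
orientation: [-1.081, -2.945, 0.002]
force: [0.2, -0.2, -1.7]
opening: 0.0359
gripper_force: 39.8
```

Emit:
arm_command:
  increments: "1 0 0 0 0.14; 1 0 0 0 0.28; 1 0 0 0 0.42; 1 0 0 0 0.56; 1 0 0 0 0.7"

```text
t: 42.3
tool_pos: [0.478, 0.0102, 0.131]
orientation: [-2.026, -2.397, 0.004]
force: [-0.3, 0.2, -0.9]
opening: 0.0356
gripper_force: 39.8
```

Emit:
arm_command:
  increments: "1 0 0 0 0.13; 1 0 0 0 0.134; 1 0 0 0 0.134"

```text
t: 42.6
tool_pos: [0.4785, 0.0101, 0.132]
orientation: [-2.172, -2.267, 0.003]
force: [-1.1, -0.5, -1.2]
opening: 0.0356
gripper_force: 39.9
```

Run:
```python
from h import *
legs((.595,-.058,.133,92.2))
```

```text
t 42.6 at [0.4785 0.0101 0.132 ] yaw 92.4 open 0.0356 F [-1.1 -0.5 -1.2] q6 -0.13
   (0.595, -0.058, 0.133, 92.2) -> [-73.  113.5  -1. ] turn 0.004
```

Emit:
arm_command:
  increments: "1 -35 40 0 0.004; 1 -55 80 0 0.004; 1 -68 105 0 0.004; 1 -73 114 0 0.004; 1 -73 114 0 0.004"

```text
t: 43.1
tool_pos: [0.5964, -0.0589, 0.1326]
orientation: [-2.18, -2.26, 0.001]
force: [-0.3, 0.2, -2.9]
opening: 0.036
gripper_force: 39.9
```

Emit:
arm_command:
  increments: "1 0 0 0 0; 1 0 0 0 0; 1 0 0 0 0; 1 0 0 0 0; 1 0 0 0 0"

```text
t: 43.6
tool_pos: [0.5962, -0.0582, 0.1339]
orientation: [2.181, 2.26, 0.0]
force: [-0.6, -0.6, -1.5]
opening: 0.0359
gripper_force: 39.9
```

Run:
```python
from h import *
a=snap('scene','s8.png'); b=snap('top','t8.png'); legs((.595,-.058,.133,92.2))
for p in[(.602,-.231,.115),(.592,-.136,.115)]: print(np.round(proj('scene',p)),np.round(proj('top',p)))
o=np.zeros((480,760,3),np.uint8); o[:,:380]=cv2.resize(a[110:270,200:327],(380,480)); o[:,380:]=cv2.resize(b[80:240,290:417],(380,480)); cv2.imwrite('pics/c8.png',o)
```

```text
t 43.7 at [ 0.5963 -0.0584  0.1338] yaw 92.0 open 0.036 F [ 0.2  0.8 -1.9] q6 -0.22
   (0.595, -0.058, 0.133, 92.2) -> [ 0.4 -1.3  0.8] turn -0.003
[231. 164.] [396. 164.]
[257. 177.] [361. 168.]
```

View pics/c8.png

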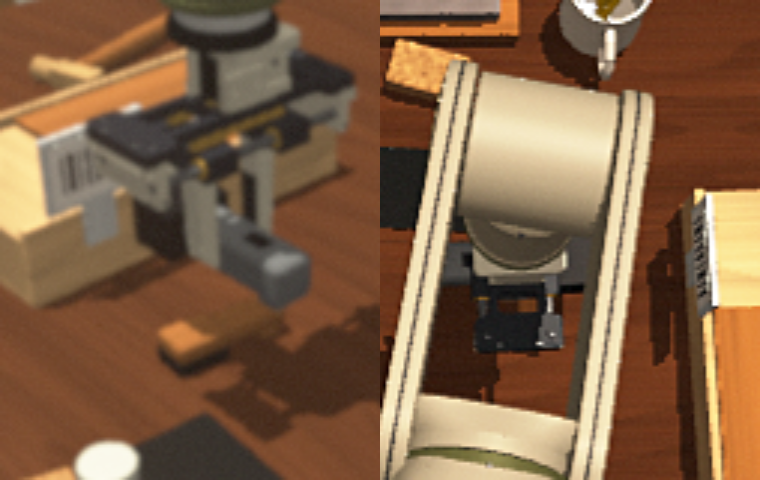

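The scanner head faces the right label (crop left, label at (80,165), head at (155,225)), level and in line. I'll hold it still.

Emit:
arm_command:
  increments: "1 0 0 0 0; 1 0 0 0 0; 1 0 0 0 0; 1 0 0 0 0; 1 0 0 0 0"

```text
t: 44.2
tool_pos: [0.5964, -0.0585, 0.1336]
orientation: [-2.182, -2.26, -0.0]
force: [0.3, 0.1, -2.3]
opening: 0.0361
gripper_force: 39.9
```

Emit:
arm_command:
  increments: "1 0 0 0 0; 1 0 0 0 0; 1 0 0 0 0; 1 0 0 0 0; 1 0 0 0 0"

```text
t: 44.7
tool_pos: [0.5963, -0.0585, 0.1336]
orientation: [-2.182, -2.26, 0.0]
force: [-0.1, 1.0, -1.9]
opening: 0.0355
gripper_force: 39.9
```

Emit:
arm_command:
  increments: "1 0 0 0 0; 1 0 0 0 0; 1 0 0 0 0; 1 0 0 0 0; 1 0 0 0 0"

```text
t: 45.2
tool_pos: [0.5963, -0.0585, 0.1336]
orientation: [-2.182, -2.26, 0.0]
force: [0.1, -0.3, -1.3]
opening: 0.0357
gripper_force: 39.9
```

Emit:
arm_command:
  increments: "1 0 0 0 0; 1 0 0 0 0; 1 0 0 0 0; 1 0 0 0 0; 1 0 0 0 0"

```text
t: 45.7
tool_pos: [0.5963, -0.0585, 0.1336]
orientation: [-2.182, -2.26, 0.0]
force: [0.1, 0.0, -1.1]
opening: 0.0356
gripper_force: 39.9
```

Emit:
arm_command:
  increments: "1 0 0 0 0; 1 0 0 0 0; 1 0 0 0 0; 1 0 0 0 0; 1 0 0 0 0"

```text
t: 46.2
tool_pos: [0.5963, -0.0585, 0.1336]
orientation: [-2.182, -2.26, 0.0]
force: [-0.1, 0.8, -1.8]
opening: 0.0356
gripper_force: 39.9
```

Run:
```python
from h import *
legs((.48,.01,.131,92.2),(.48,.01,.131,180),(.48,.01,.040,180))
im=robot.read_camera('scene'); cv2.imwrite('pics/s9.png',im)
# scanner grip: rear end vs front, in scene view, back-projected on the vertical plane x=.614 (its far-from-robot side)
c=im[120:230,225:335]; cv2.imwrite('pics/c9.png',cv2.resize(c,None,fx=5,fy=5,interpolation=cv2.INTER_CUBIC))
```

```text
t 46.2 at [ 0.5963 -0.0585  0.1336] yaw 92.0 open 0.0356 F [-0.1  0.8 -1.8] q6 -0.22
   (0.48, 0.01, 0.131, 92.2) -> [  72.5 -113.9    2.6] turn -0.003
   (0.48, 0.01, 0.131, 180) -> [ 0.  0. -0.] turn -1.532
   (0.48, 0.01, 0.04, 180) -> [ 0.  0. 91.] turn -0.0
```

View pics/c9.png

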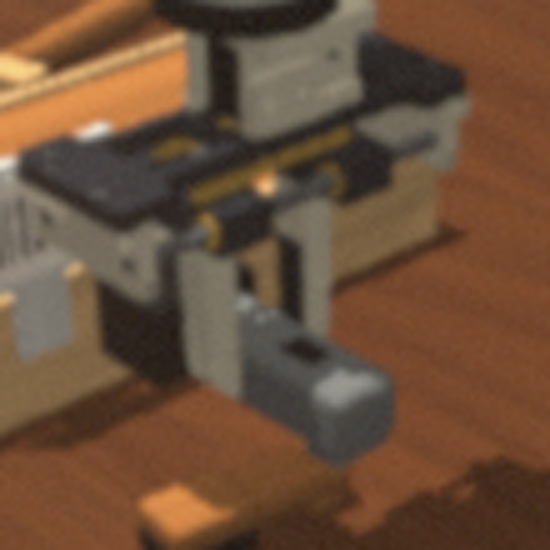

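Run:
```python
from h import *
# level prediction: origin 3mm ahead of TCP, underside .0946
for y in(.0135,): 
  for z in(.1316,.0996): print(z,np.round(proj('scene',(.599,y,z)),1))
```

```text
0.1316 [296.8 198.5]
0.0996 [297.  211.2]
```

The predicted rear end of a level scanner (297,198)/(297,211) matches the picture, so it is level. Now I'll regrip for the left label.

Emit:
arm_command:
  increments: "1 25 -40 0 0; 1 50 -80 0 0; 1 73 -114 3 -0.003; 1 73 -114 3 -0.003; 1 73 -114 3 -0.003"

```text
t: 46.75
tool_pos: [0.4794, 0.0109, 0.1307]
orientation: [2.177, 2.264, 0.0]
force: [0.4, -0.3, -1.4]
opening: 0.0358
gripper_force: 39.9
```

Emit:
arm_command:
  increments: "1 0 0 0 -0.14; 1 0 0 0 -0.28; 1 0 0 0 -0.42; 1 0 0 0 -0.56; 1 0 0 0 -0.7"

```text
t: 47.25
tool_pos: [0.4815, 0.0097, 0.1315]
orientation: [1.263, 2.875, 0.001]
force: [-1.5, 1.2, -2.0]
opening: 0.036
gripper_force: 39.9
```

Emit:
arm_command:
  increments: "1 0 0 0 -0.14; 1 0 0 0 -0.28; 1 0 0 0 -0.42; 1 0 0 0 -0.56; 1 0 0 0 -0.7"

```text
t: 47.75
tool_pos: [0.4815, 0.0097, 0.1315]
orientation: [0.201, 3.133, -0.0]
force: [-0.2, 0.2, -1.9]
opening: 0.0359
gripper_force: 39.9
```

Emit:
arm_command:
  increments: "1 0 0 0 -0.13; 1 0 0 0 -0.13; 1 0 0 0 -0.13"

```text
t: 48.05
tool_pos: [0.4808, 0.01, 0.1311]
orientation: [0.011, 3.141, -0.0]
force: [-0.1, -0.5, -1.5]
opening: 0.036
gripper_force: 39.9
```

Run:
```python
from h import *
legs((.48,.01,.040,180))
```

```text
t 48.05 at [0.4808 0.01   0.1311] yaw 179.6 open 0.036 F [-0.1 -0.5 -1.5] q6 -1.65
   (0.48, 0.01, 0.04, 180) -> [ 0.8 -0.  91.1] turn -0.007
```

Emit:
arm_command:
  increments: "1 0 0 35 0; 1 0 0 65 0; 1 0 0 82 0; 1 0 0 91 0; 1 0 0 91 0"

```text
t: 48.55
tool_pos: [0.4801, 0.0104, 0.0394]
orientation: [-0.008, -3.141, -0.0]
force: [0.4, 0.1, -1.2]
opening: 0.0359
gripper_force: 39.9
```

Emit:
arm_command:
  increments: "1 0 0 0 0; 0.15 0 0 0 0; 0.15 0 0 0 0; 0.15 0 0 0 0; 0.15 0 0 0 0"

```text
t: 49.05
tool_pos: [0.4802, 0.0105, 0.04]
orientation: [0.005, 3.141, -0.0]
force: [-0.5, 1.2, 0.5]
opening: 0.0631
gripper_force: 0.0
```

Emit:
arm_command:
  increments: "0.15 0 0 0 0; 0.15 0 0 0 0; 0.15 0 0 0 0; 0.15 0 0 -40 0; 0.15 0 0 -80 0"

```text
t: 49.55
tool_pos: [0.4782, 0.0106, 0.119]
orientation: [-0.005, -3.137, -0.001]
force: [1.2, -0.1, 0.0]
opening: 0.0791
gripper_force: 0.0
```

Emit:
arm_command:
  increments: "0.15 0 0 0 0.15; 0.15 0 0 0 0.3; 0.15 0 0 0 0.45; 0.15 0 0 0 0.6; 0.15 0 0 0 0.74"

```text
t: 50.05
tool_pos: [0.4798, 0.0105, 0.1196]
orientation: [-1.149, -2.924, 0.0]
force: [0.1, 0.6, 1.1]
opening: 0.0791
gripper_force: 0.0
```

Emit:
arm_command:
  increments: "0.15 0 0 0 0.15; 0.15 0 0 0 0.3; 0.15 0 0 0 0.45; 0.15 0 0 0 0.6; 0.15 0 0 0 0.74"

```text
t: 50.55
tool_pos: [0.4798, 0.0105, 0.1196]
orientation: [-2.129, -2.31, 0.0]
force: [0.2, -0.2, -0.3]
opening: 0.0787
gripper_force: 0.0
```

Emit:
arm_command:
  increments: "0.15 0 0 0 0.15; 0.15 0 0 0 0.3; 0.15 0 0 0 0.45; 0.15 0 0 0 0.6; 0.15 0 0 0 0.74"

```text
t: 51.05
tool_pos: [0.4798, 0.0105, 0.1196]
orientation: [-2.82, -1.384, 0.0]
force: [-0.1, 0.4, -0.2]
opening: 0.079
gripper_force: 0.0
```

Emit:
arm_command:
  increments: "0.15 0 0 0 0.15; 0.15 0 0 0 0.3; 0.15 0 0 0 0.45; 0.15 0 0 0 0.6; 0.15 0 0 0 0.74"

```text
t: 51.55
tool_pos: [0.4798, 0.0105, 0.1196]
orientation: [-3.13, -0.271, 0.0]
force: [0.0, 0.8, 0.7]
opening: 0.0787
gripper_force: 0.0
```

Emit:
arm_command:
  increments: "0.15 0 0 0 0.15; 0.15 0 0 0 0.177; 0.15 0 0 0 0.177"

```text
t: 51.85
tool_pos: [0.4798, 0.0105, 0.1196]
orientation: [3.142, 0.007, -0.0]
force: [-0.1, -0.0, -0.4]
opening: 0.0793
gripper_force: 0.0
```

Run:
```python
from h import *
legs((.4808,.01,.040,-.4))
im=snap('scene','s10.png'); c=im[150:270,270:400]; cv2.imwrite('pics/c10.png',cv2.resize(c,None,fx=4,fy=4,interpolation=cv2.INTER_CUBIC))
# scanner on the table at (.4838,.01): window lower/upper centre, rear top
for p in[(.5588,.01,.042),(.5588,.01,0),(.4088,.01,.037)]: print(np.round((np.array(proj('scene',p))-[270,150])*4))
```

```text
t 51.85 at [0.4798 0.0105 0.1196] yaw 0.3 open 0.0793 F [-0.1 -0.  -0.4] q6 1.48
   (0.4808, 0.01, 0.04, -0.4) -> [ 1.   0.5 79.6] turn 0.012
[159. 299.]
[158. 358.]
[339. 210.]
```

View pics/c10.png

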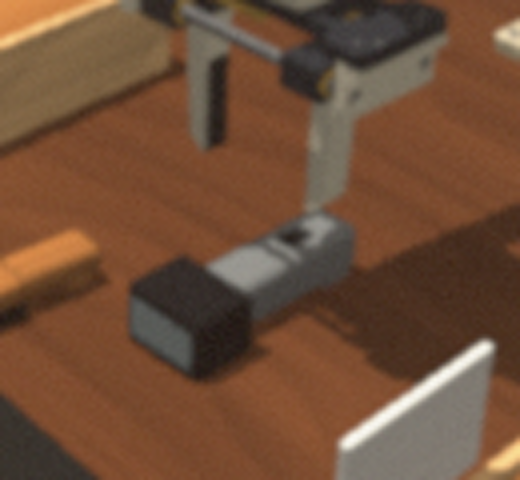

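The scanner lies flat and upright, nose outward. I'll regrip it and go to the left label.

Emit:
arm_command:
  increments: "0.15 1 0 35 0.01; 0.15 1 0 60 0.01; 0.15 1 0 75 0.01; 0.15 1 0 80 0.01; 0.15 1 0 80 0.01"

```text
t: 52.4
tool_pos: [0.4803, 0.0105, 0.0391]
orientation: [-3.141, 0.01, 0.002]
force: [0.2, -0.0, -0.0]
opening: 0.0789
gripper_force: 0.0
```

Emit:
arm_command:
  increments: "1 0 0 0 0; 1 0 0 0 0; 1 0 0 0 0; 1 0 0 0 0; 1 0 0 0 0"
  grip_force: 40

```text
t: 52.9
tool_pos: [0.4811, 0.0105, 0.04]
orientation: [3.142, -0.013, 0.001]
force: [0.5, -0.6, 0.3]
opening: 0.0435
gripper_force: 0.0
```

Emit:
arm_command:
  increments: "1 0 0 0 0; 1 0 0 0 0; 1 0 0 0 0; 1 0 0 -30 0; 1 0 0 -65 0"

```text
t: 53.4
tool_pos: [0.4787, 0.0107, 0.1032]
orientation: [-3.141, 0.013, 0.008]
force: [0.9, -0.1, -0.3]
opening: 0.0356
gripper_force: 39.9
```

Emit:
arm_command:
  increments: "1 0 0 -28 -0.14; 1 0 0 -28 -0.28; 1 0 0 -28 -0.42; 1 0 0 -28 -0.56; 1 0 0 -28 -0.7"

```text
t: 53.9
tool_pos: [0.4805, 0.0105, 0.1322]
orientation: [-2.952, -1.073, 0.001]
force: [-0.2, 0.3, -1.0]
opening: 0.0358
gripper_force: 39.9
```

Emit:
arm_command:
  increments: "1 0 0 0 -0.14; 1 0 0 0 -0.28; 1 0 0 0 -0.42; 1 0 0 0 -0.56; 1 0 0 0 -0.7"

```text
t: 54.4
tool_pos: [0.4805, 0.0105, 0.1321]
orientation: [-2.405, -2.02, 0.001]
force: [0.4, 0.1, -1.4]
opening: 0.0354
gripper_force: 39.9
```

Emit:
arm_command:
  increments: "1 0 0 0 -0.14; 1 0 0 0 -0.2; 1 0 0 0 -0.2"

```text
t: 54.7
tool_pos: [0.4805, 0.0105, 0.1322]
orientation: [-2.197, -2.245, 0.001]
force: [0.2, -0.1, -1.7]
opening: 0.0357
gripper_force: 39.9
```

Run:
```python
from h import *
legs((.618,.060,.133,91.4))
```

```text
t 54.7 at [0.4805 0.0105 0.1322] yaw 91.3 open 0.0357 F [ 0.2 -0.1 -1.7] q6 -0.11
   (0.618, 0.06, 0.133, 91.4) -> [ 46.5 138.5  -0.8] turn -0.003
```

Emit:
arm_command:
  increments: "1 15 40 -1 0; 1 30 80 -2 0; 1 40 115 -2 0; 1 46 138 -2 0; 1 46 138 -2 0"

```text
t: 55.2
tool_pos: [0.6198, 0.0602, 0.1339]
orientation: [2.2, 2.243, 0.001]
force: [-0.4, -0.3, -1.4]
opening: 0.0355
gripper_force: 39.9
```

Emit:
arm_command:
  increments: "1 0 0 0 0; 1 0 0 0 0; 1 0 0 0 0; 1 0 0 0 0; 1 0 0 0 0"

```text
t: 55.7
tool_pos: [0.6176, 0.0592, 0.135]
orientation: [2.198, 2.244, 0.0]
force: [0.2, -0.7, -1.4]
opening: 0.0359
gripper_force: 39.9
```

Run:
```python
from h import *
legs((.618,.060,.134,91.4))
a=snap('scene','s11.png'); c=a[140:300,270:420]; cv2.imwrite('pics/c11.png',cv2.resize(c,None,fx=3.7,fy=3.7,interpolation=cv2.INTER_CUBIC))
f=lambda p:np.round((np.array(proj('scene',p))-[270,140])*3.7)
for n,p in dict(win_top=(.616,.139,.136),win_bot=(.616,.139,.094),platetop_near=(.565,.233,.15),platetop_far=(.665,.236,.15),label=(.614,.234,.115)).items(): print(n,f(p))
```

```text
t 55.7 at [0.6176 0.0592 0.135 ] yaw 91.2 open 0.0359 F [ 0.2 -0.7 -1.4] q6 -0.01
   (0.618, 0.06, 0.134, 91.4) -> [0.8 0.4 1. ] turn -0.004
win_top [235. 322.]
win_bot [232. 387.]
platetop_near [447. 344.]
platetop_far [311. 438.]
label [376. 445.]
```

View pics/c11.png

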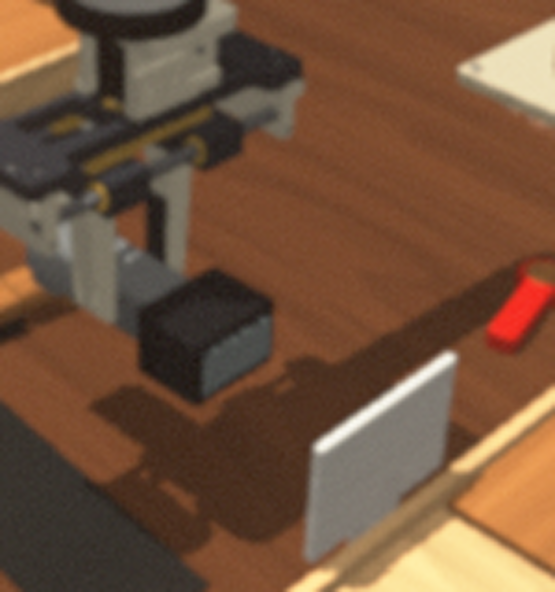

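The window's top edge is at (237,327) (predicted 235,322) and the plate corners fall within 3 camera pixels of prediction, so it is lined up with the left label. I'll hold it still.

Emit:
arm_command:
  increments: "1 0 0 0 0; 1 0 0 0 0; 1 0 0 0 0; 1 0 0 0 0; 1 0 0 0 0"

```text
t: 56.25
tool_pos: [0.6179, 0.0594, 0.1346]
orientation: [2.198, 2.245, -0.0]
force: [-0.1, 0.1, -1.7]
opening: 0.0354
gripper_force: 39.9
```

Emit:
arm_command:
  increments: "1 0 0 0 0; 1 0 0 0 0; 1 0 0 0 0; 1 0 0 0 0; 1 0 0 0 0"

```text
t: 56.75
tool_pos: [0.6179, 0.0594, 0.1347]
orientation: [-2.198, -2.245, 0.0]
force: [-0.1, 0.4, -1.5]
opening: 0.0357
gripper_force: 39.9
```

Emit:
arm_command:
  increments: "1 0 0 0 0; 1 0 0 0 0; 1 0 0 0 0; 1 0 0 0 0; 1 0 0 0 0"

```text
t: 57.25
tool_pos: [0.6179, 0.0594, 0.1346]
orientation: [-2.198, -2.245, 0.0]
force: [-0.5, -0.3, -2.2]
opening: 0.036
gripper_force: 39.9
```

Emit:
arm_command:
  increments: "1 0 0 0 0; 1 0 0 0 0; 1 0 0 0 0; 1 0 0 0 0; 1 0 0 0 0"

```text
t: 57.75
tool_pos: [0.6179, 0.0594, 0.1347]
orientation: [2.198, 2.245, 0.0]
force: [0.4, -0.2, -1.7]
opening: 0.0359
gripper_force: 39.9
```

Emit:
arm_command:
  increments: "1 0 0 0 0; 1 0 0 0 0; 1 0 0 0 0; 1 0 0 0 0; 1 0 0 0 0"

```text
t: 58.25
tool_pos: [0.6179, 0.0594, 0.1346]
orientation: [-2.198, -2.245, 0.0]
force: [-0.4, 0.7, -1.7]
opening: 0.0356
gripper_force: 39.9
```

Run:
```python
from h import *
# pad centre (.6885,.0665), yaw 86.6: TCP 4 mm behind the scanner origin
legs((.6883,.0625,.12,86.6),(.6883,.0625,.044,86.6))
```

```text
t 58.25 at [0.6179 0.0594 0.1346] yaw 91.2 open 0.0356 F [-0.4  0.7 -1.7] q6 -0.01
   (0.6883, 0.0625, 0.12, 86.6) -> [ 1.7 70.5 14.6] turn 0.08
   (0.6883, 0.0625, 0.044, 86.6) -> [ 0.  0. 76.] turn -0.0
```

Emit:
arm_command:
  increments: "1 0 35 0 0.04; 1 0 70 10 0.08; 1 0 71 15 0.08; 1 0 71 15 0.08; 1 0 71 15 0.08"

```text
t: 58.75
tool_pos: [0.6882, 0.0609, 0.1196]
orientation: [-2.285, -2.155, 0.001]
force: [-0.4, 0.3, -2.0]
opening: 0.0358
gripper_force: 39.9
```

Run:
```python
from h import *
legs((.6883,.061,.0438,86.6))
```

```text
t 58.75 at [0.6882 0.0609 0.1196] yaw 86.6 open 0.0358 F [-0.4  0.3 -2. ] q6 0.07
   (0.6883, 0.061, 0.0438, 86.6) -> [ 0.1  0.1 75.8] turn 0.001
```

Emit:
arm_command:
  increments: "1 0 0 30 0; 1 0 0 55 0; 1 0 0 68 0; 1 0 0 76 0; 1 0 0 76 0"

```text
t: 59.25
tool_pos: [0.6887, 0.061, 0.0439]
orientation: [2.286, 2.155, 0.0]
force: [-0.4, 0.6, -1.5]
opening: 0.0357
gripper_force: 40.0
```

Emit:
arm_command:
  increments: "1 0 0 0 0; 0.2 0 0 0 0; 0.2 0 0 0 0; 0.2 0 0 0 0; 0.2 0 0 0 0"

```text
t: 59.75
tool_pos: [0.6891, 0.0608, 0.0441]
orientation: [2.286, 2.155, 0.001]
force: [0.0, 0.2, -0.3]
opening: 0.0632
gripper_force: 0.0
```

Emit:
arm_command:
  increments: "0.2 0 0 0 0; 0.2 0 0 0 0; 0.2 0 0 -40 0; 0.2 0 0 -80 0; 0.2 0 0 -120 0"

```text
t: 60.25
tool_pos: [0.6884, 0.0608, 0.1645]
orientation: [-2.285, -2.154, 0.001]
force: [0.5, 0.4, -0.1]
opening: 0.0742
gripper_force: 0.0
```

Emit:
arm_command:
  increments: "0.2 -150 -180 -60 0; 0.2 -150 -180 -60 0; 0.2 -150 -180 -60 0; 0.2 -150 -180 -60 0; 0.2 -150 -180 -60 0"

```text
t: 60.75
tool_pos: [0.4986, -0.0793, 0.2243]
orientation: [2.286, 2.154, 0.0]
force: [-0.0, -1.1, 1.2]
opening: 0.0747
gripper_force: 0.0
```

Emit:
arm_command:
  increments: "0.2 -150 0 0 0; 0.2 -150 0 0 0; 0.2 -150 0 0 0; 0.2 -150 0 0 0; 0.2 -150 0 0 0"

```text
t: 61.25
tool_pos: [0.4911, -0.2291, 0.2235]
orientation: [-2.289, -2.151, -0.0]
force: [-0.6, 0.5, -0.7]
opening: 0.0744
gripper_force: 0.0
```

Run:
```python
from h import *
im=snap('top','t12.png'); scanner(im); pad(im); legs()
c=im[90:285,135:485]; cv2.imwrite('pics/c12.png',cv2.resize(c,None,fx=2.28,fy=2.28,interpolation=cv2.INTER_CUBIC))
```

```text
grip c [688.3  42.7] [99.6 31.9] axis yaw 89.6 px [295. 140.]
pad [array([688.6,  67.2]), array([199.9,  83.3]), np.float64(86.6)]
t 61.3 at [ 0.4913 -0.228   0.2235] yaw 86.6 open 0.0745 F [ 0.3 -0.4 -0.2] q6 -0.47
```

View pics/c12.png

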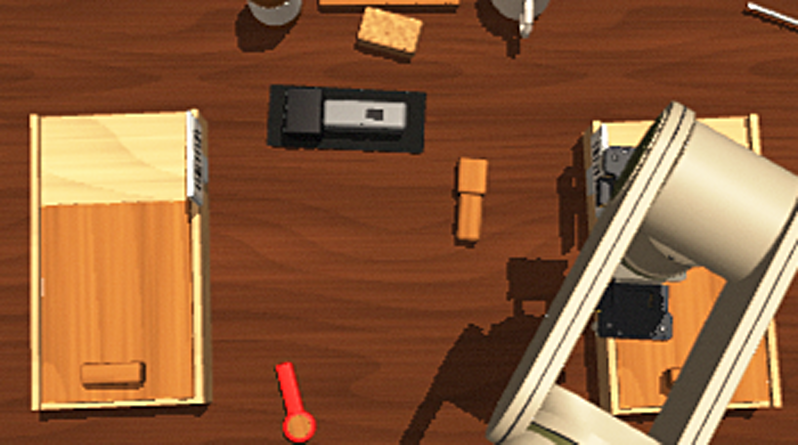

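The scanner lies upright in the middle of its pad (centre within about 2 mm), the left cover is still shut, the brush hasn't moved, and the gripper touches nothing. Handing in.

```bash
python3 -c "
from h import *
im=robot.read_camera('scene')
print(robot.close_job())"
```

```text
the job is handed in; nothing more can be done
None
```

I handed the job in after about 61 s of robot time: both figures and the spoon are in their cases, both covers are shut, I held the scanner at the figure label and then at the spoon label (no read confirmation is available), it is back the right way up in the middle of its pad, and I left the brush alone.

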